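# Steady the rocking painting stand and put the cup on it

### The job

The grey painting stand rocks because two of its feet are screwed up too short: turn their orange knobs until the deck is level and all four feet rest on the table, so that the stand no longer wobbles when you let go. Then stand the plain off-white bisque cup upright inside the blue ring in the middle of the deck and let go of it. Leave everything else on the table standing where it is.

Things in the scene. Friction and masses are not known exactly. Their poses are not given: they have to be found in the camera images.
- stand: loose stand, 0.9 kg: grey deck 210 x 170 x 12 mm, its top 60 mm above the table. Origin below the deck's middle, level with the ends of the fixed legs; x along the 210 mm side, z up. Fixed legs at (-85, +65), (+85, -65) mm; screwed feet with orange knobs above the deck at (+85, +65) and (-85, -65). While both are short it rocks on the fixed diagonal.
- deck_centre (a point): centre of the deck's upper face, the middle of an inlaid blue ring of 86 mm diameter
- knob_far (a joint): turn of the far knob, rad: 0 = its foot exactly as long as the fixed legs, negative = foot screwed up (too short; starts -2.2 to -1.3), limits -3 and 3. Grows turning clockwise seen from above; the foot then moves down 2.86 mm per rad, the knob stays at its height on the deck. Friction 0.08 Nm: it stays where left. At 0 the white line on its top points along the white line on the deck.
- knob_near (a joint): turn of the near knob, rad: 0 = its foot exactly as long as the fixed legs, negative = foot screwed up (too short; starts -2.2 to -1.3), limits -3 and 3. Grows turning clockwise seen from above; the foot then moves down 2.86 mm per rad, the knob stays at its height on the deck. Friction 0.08 Nm: it stays where left. At 0 the white line on its top points along the white line on the deck.
- knob_far_top (a point): centre of the top face of the far knob, at (+85, +65) mm on the stand: an upright orange cylinder 39 mm in diameter (42 mm over its ribs, which do not collide), 28 mm tall, its underside 4 mm above the deck
- knob_near_top (a point): the same for the near knob, at (-85, -65) mm on the stand
- foot_far_pad (a point): centre of the underside of the screwed foot (30 mm rubber pad) below the far knob; its height is the gap between foot and table. A foot that touches lifts its corner as it is screwed down
- foot_near_pad (a point): the same below the near knob
- leg_left (a point): centre of the underside of the fixed leg at (-85, +65) mm in the stand's frame
- leg_right (a point): centre of the underside of the fixed leg at (+85, -65) mm in the stand's frame
- bisque_cup: loose plain off-white cup, round, no handle, 67 mm wide at the rim, 54 mm at the foot, 64 mm tall, 0.11 kg, open; wall up to 8 mm thick, its middle about 30 mm from the axis; inner floor 6 mm up. Origin at the centre of its underside. It stands upright left of the stand (on the bare table) or right of it (on the 4 mm desk mat).
- snack_cup: bystander: white cup with a green sachet, 79 mm wide, 90 mm tall, on the other side from the bisque cup; origin at the centre of its underside (as for all bystanders)
- bud_vase: bystander: slender off-white bud vase, 70 mm wide, 112 mm tall, behind the stand
- mist_bottle: bystander: spray bottle 43 x 102 x 213 mm (x, y, z of its own frame), standing upright close to the right of the stand
- yellow_jar: bystander: paint jar with yellow lid, 49 mm wide, 56 mm tall, to the left of the stand
- plum_jar: bystander: paint jar with dark purple lid, 49 mm wide, 56 mm tall, in front of the stand
- tape: bystander: roll of masking tape lying flat, 104 mm wide, 25 mm tall, on the mat

How it is judged:
By the outcome, as a careful person would: the job done as asked, in the order asked, and still so for the second after the job is handed in, with the robot touching nothing.
It also fails if it takes over 72 s, if anything falls off the work surface, if the arm or the gripper's body presses on something with over 40 N, if the wrist force passes 120 N, or if a joint passes its speed limit or range.

### The arm

A 6-joint arm with a two-finger parallel gripper is mounted at the origin on a cart in front of the work surface, level with it; the furniture and walls round the work are solid. World frame = base frame: x ahead of the robot, y to its left, z up, the work surface at z = 0. Lengths are in m, angles in degrees, forces in N, time in s.
With the tool pointing down it reaches from about 0.375 to 0.75 m from the base axis. Payload 9 kg.
Tool frame: the origin (TCP) lies at the very end of the fingers, on their centre line; the grasp point (between the pads) lies 19 mm behind it (manip.grasp_offset is the distance from the TCP to the grasp point, in m); z points along the fingers, y is the line along which they close (so a half turn about z gives the same grasp; the last joint's range is limited). The gripper opens to 85 mm and grips with 20 to 120 N. Pads are 22 mm wide; open, the fingers measure 114 mm over their backs; the gripper's body (76 mm by 85 mm) begins 54 mm behind the grasp point. The pads swing forward as they close: fully open they stand 13 mm farther back than shut.
Start: joints at [58.058, 5.964, 5.575, 89.605, 0, 77.527], TCP at [0.2, 0.566, 0.231] pointing down, gripper open.
Joint ranges: [-171.21, 171.21], [-48.23, 106.86], [-62.78, 66.21], [-105.2, 120.99], [-86.42, 89.51], [-180, 180]. Speed limits (degrees/s): [127.2, 127.2, 147.25, 180, 180, 180].

### API

Orientations are given as a 3x3 rotation matrix whose columns are the frame's x, y, z axes.
In Python, from bench import manip, eyes, workorder gives the robot as it stands.
- The arm moves only by the tool move_arm, never from a script. Its argument "motion" is a list of rows, each an object of numbers: "gripper": the opening, from 0 (shut) to 1 (fully open); "dx", "dy", "dz": the shift along the tool's x, y, z in m; "rx", "ry", "rz": the turn, a rotation vector about the tool's x, y, z in rad. In form: [{"gripper": .., "dx": .., "dy": .., "dz": .., "rx": .., "ry": .., "rz": ..}, ...]. A call has 1 to 10 rows; each row shifts and turns the commanded pose from where the row before left it, along the tool's axes as they then stand; what a row does not reach is not made up. A row lasts 1/12 s, in which the tool goes at most 41.7 mm and 7.16 degrees, less where a joint would pass 70% of its speed; a pose out of reach is approached as far as the arm can. A call with a gripper value outside its range is refused whole. The fingers move at their own pace and stop on an object; "squeeze" is the grip in N (left out, the last holds). Time passes only in rows, so rows that do not move let the fingers close. It gives the time, the measured TCP pose, the force, the opening and the grip force at its end, in the units of the state.
- manip.state(): the state, without advancing time (a new reading comes with each control period).
- eyes.read_camera(name): name is "scene" or "top" or "wrist"; returns the picture (480x640x3 uint8, blue, green, red); there is no depth.
- eyes.camera_info(name): a dict with "fx", "fy", "cx", "cy" (pixels), "R" (3x3) and "t" (3): a world point X has camera coordinates R X + t. Camera axes: x right, y down, z forward; pixel columns grow to the right and rows downward; lengths in m; the calibration is good to about 2 mm. The wrist camera is an equidistant fisheye: a pixel r from the principal point sees the ray r / f radians off the axis. A picture is of the moment at which its call begins: read the wrist's pose just before it. camera_info takes no time and is no camera call; for the wrist camera it gives the pose at the moment of the call.
- workorder.finish_job(): hands the job in; it is judged then, once.
The state is a dict: "time_s": time; "q": joint angles; "qd": joint speeds; "tau": joint torques, N m; "eef_pos": TCP position; "orientation": TCP orientation; "force": force on the tool from outside, world axes, zero at the start; "moment": the same for the moment, N m; "finger_gap": finger opening in m; "grip_force": force on a finger pad.
Only numpy, scipy, OpenCV 4.12 (cv2) and the standard library are available. Lean on these libraries where they do the work, as an engineer would, in place of code of your own. Each camera call takes 0.05 s, during which the arm holds its last target. There are 200 camera calls.

## Working session

There is one attempt and no reset: what is moved stays moved. The work goes in short steps, Python scripts to look and compute and a tool call to move; the robot and the scene stay as the last step left them, time stands still between calls to the robot, and variables do not carry over. Pictures are saved under pics/ and viewed, at most 10 in all, crops included, and the job is handed in when it is done.

Besides the shell and the picture viewer there is one more tool, called by a JSON object that holds its "name" and its "arguments", one argument or row to a line. move_arm: Moves the arm, as the interface text tells. Its arguments: {"type":"object","properties":{"motion":{"type":"array","items":{"type":"object","properties":{"gripper":{"type":"number"},"dx":{"type":"number"},"dy":{"type":"number"},"dz":{"type":"number"},"rx":{"type":"number"},"ry":{"type":"number"},"rz":{"type":"number"}}}},"squeeze":{"type":"number"}},"required":["motion"]}

```bash
ls; mkdir -p pics
python3 - <<'E'
from bench import manip, eyes
import cv2, numpy as np
s=manip.state(); print(s['time_s'],s['eef_pos'],s['finger_gap'],manip.grasp_offset); print(np.round(s['orientation'],3))
for n in ('scene','top'):
    im=eyes.read_camera(n); cv2.imwrite(f'pics/{n}0.png',im); i=eyes.camera_info(n)
    print(n,i['fx'],i['cx'],i['cy'],np.round(-np.array(i['R']).T@np.array(i['t']),3).tolist(),np.round(i['R'],3).tolist())
E
```

```text
pics
0.0 [0.19979849 0.56539255 0.23053652] 0.08525684548734207 0.0187
[[-0.943  0.333 -0.001]
 [ 0.333  0.943 -0.001]
 [ 0.    -0.001 -1.   ]]
scene 502.36545283310704 316.463843438303 237.86403373320874 [0.122, -0.789, 0.564] [[0.869, -0.494, -0.007], [-0.229, -0.391, -0.891], [0.438, 0.776, -0.453]]
top 622.9611012988004 322.8909496760407 241.34163705261432 [0.362, 0.008, 1.419] [[-0.006, -1.0, 0.001], [-0.986, 0.005, -0.168], [0.168, -0.002, -0.986]]
```

View pics/scene0.png

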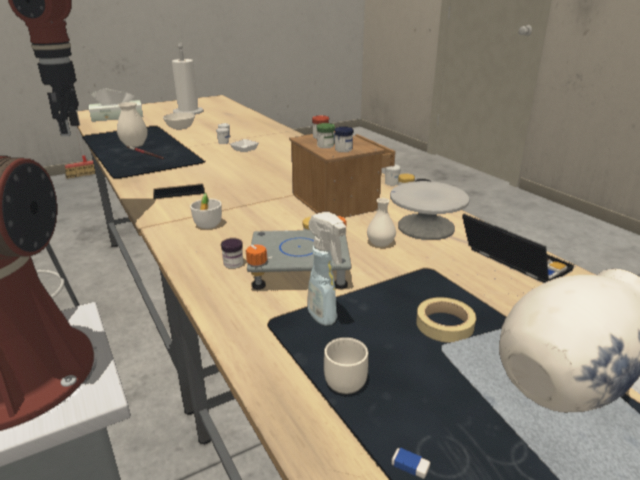

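View pics/top0.png

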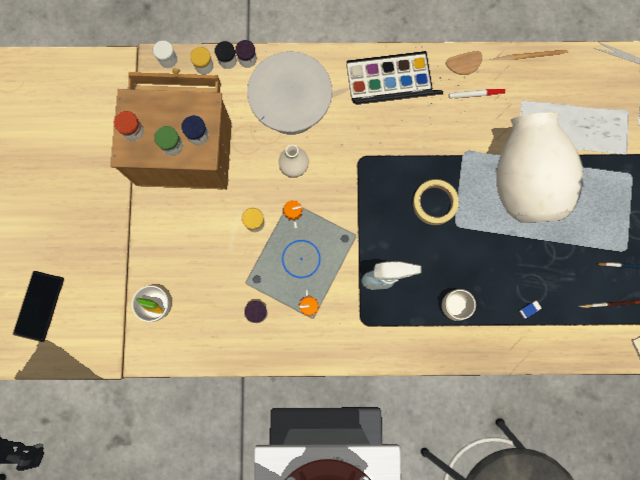

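```bash
cat > h.py <<'E'
import cv2, numpy as np
from bench import manip, eyes
C={n:eyes.camera_info(n) for n in ('scene','top')}
def ray(n,p,c=None):
    c=c or C[n]; R=np.array(c['R']); o=-R.T@np.array(c['t'])
    v=np.array([(p[0]-c['cx'])/c['fx'],(p[1]-c['cy'])/c['fy']])
    if n=='wrist':
        a=np.hypot(*v); d=np.array([*(v/max(a,1e-9)*np.sin(a)),np.cos(a)])
    else: d=np.array([*v,1.])
    d=R.T@d; return o,d/np.linalg.norm(d)
def plane(r,z): o,d=r; return o+d*(z-o[2])/d[2]
def meet(*rays):
    A=[np.eye(3)-np.outer(d,d) for o,d in rays]
    x=np.linalg.solve(sum(A),sum(a@o for a,(o,d) in zip(A,rays)))
    return x,max(np.linalg.norm(a@(x-o)) for a,(o,d) in zip(A,rays))
def mask(im,lo,hi): return cv2.inRange(cv2.cvtColor(im,cv2.COLOR_BGR2HSV),np.array(lo),np.array(hi))
def blobs(m,amin=15):
    n,l,s,c=cv2.connectedComponentsWithStats(m)
    return [(c[i].round(1).tolist(),s[i].tolist()) for i in range(1,n) if s[i,4]>=amin]
E
python3 - <<'E'
from h import *
t=cv2.imread('pics/top0.png'); s=cv2.imread('pics/scene0.png')
for n,im,box in (('top',t,(230,190,370,330)),('scene',s,(230,200,360,300))):
    m=np.zeros(im.shape[:2],np.uint8); x0,y0,x1,y1=box
    o=mask(im,(5,180,120),(16,255,255)); b=mask(im,(105,120,60),(125,255,255))
    m[y0:y1,x0:x1]=255
    print(n,'or',blobs(o&m)); 
    print(n,'bl',blobs(b&m))
# ring centre by ellipse, plane z=.06 and triangulation
cs={}
for n,im,box in (('top',t,(275,235,330,285)),('scene',s,(270,230,330,262))):
    x0,y0,x1,y1=box; b=mask(im,(105,110,60),(125,255,255))[y0:y1,x0:x1]
    p=cv2.findNonZero(b); e=cv2.fitEllipse(cv2.convexHull(p)); cs[n]=np.array(e[0])+[x0,y0]; print(n,cs[n],e[1],plane(ray(n,cs[n]),.06))
print('ring',meet(ray('top',cs['top']),ray('scene',cs['scene'])))
# cup rim: ellipse of bright in top; scene
a=cv2.resize(t[190:330,235:375],None,fx=4,fy=4,interpolation=3)
b=cv2.resize(t[270:330,430:490],None,fx=4,fy=4,interpolation=3)
c=cv2.resize(s[330:400,315:380],None,fx=3.6,fy=4,interpolation=3)
W=np.zeros((560,800,3),np.uint8); W[:,:560]=a; W[:240,560:]=b; W[250:530,560:794]=c
cv2.imwrite('pics/c0.png',W)
E
```

```text
top or [([291.9, 209.8], [283, 200, 19, 20, 249]), ([309.1, 305.8], [299, 296, 20, 20, 222])]
top bl [([300.3, 258.7], [282, 240, 38, 38, 178])]
scene or [([256.0, 255.2], [247, 246, 19, 18, 269])]
scene bl []
top [300.74831963 258.55842018] (38.10391616821289, 38.47065353393555) [0.55520557 0.05451933 0.06      ]Traceback (most recent call last):
  File "<stdin>", line 13, in <module>
cv2.error: OpenCV(4.12.0) /io/opencv/modules/imgproc/src/shapedescr.cpp:361: error: (-201:Incorrect size of input array) There should be at least 5 points to fit the ellipse in function 'fitEllipseNoDirect'
```

Run:
```python
from h import *
t=cv2.imread('pics/top0.png'); s=cv2.imread('pics/scene0.png')
a=cv2.resize(t[190:330,235:375],None,fx=4,fy=4,interpolation=3)
b=cv2.resize(t[270:330,430:490],None,fx=4,fy=4,interpolation=3)
c=cv2.resize(s[330:400,315:380],None,fx=3.6,fy=4,interpolation=3)
W=np.zeros((560,800,3),np.uint8); W[:,:560]=a; W[:240,560:]=b; W[250:530,560:794]=c
cv2.imwrite('pics/c0.png',W)
print('far',plane(ray('top',(291.9,209.8)),.09),'near',plane(ray('top',(309.1,305.8)),.09))
print('near tri',meet(ray('top',(309.1,305.8)),ray('scene',(256,251))))
print('cup',plane(ray('top',(459,304)),.068))
print('bottle',plane(ray('top',(372,278)),.1),plane(ray('scene',(322,315)),.0),'vase',plane(ray('top',(292,162)),.06))
```

```text
far [0.65854091 0.07286796 0.09      ] near [0.44936601 0.03569064 0.09      ]
near tri (array([0.44908217, 0.03585374, 0.08862758]), np.float64(0.00039735666126852694))
cup [ 0.45292854 -0.28826165  0.068     ]
bottle [ 0.50693284 -0.09843566  0.1       ] [ 0.51557147 -0.10972333  0.        ] vase [0.77591989 0.07440976 0.06      ]
```

View pics/c0.png

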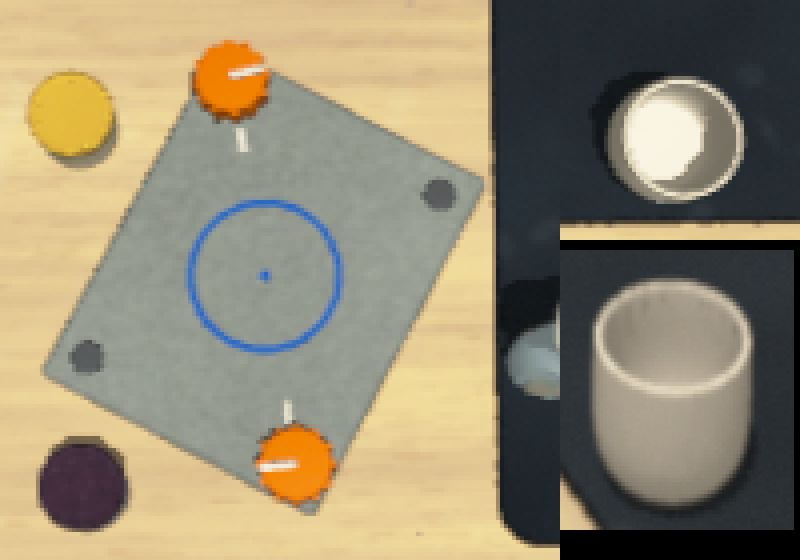

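{"name": "move_arm", "arguments": {
  "motion": [
    {"gripper": 1, "dx": -0.027, "dy": -0.027},
    {"gripper": 1, "dx": -0.027, "dy": -0.027},
    {"gripper": 1, "dx": -0.027, "dy": -0.027},
    {"gripper": 1, "dx": -0.027, "dy": -0.027},
    {"gripper": 1, "dx": -0.027, "dy": -0.027},
    {"gripper": 1, "dx": -0.027, "dy": -0.027},
    {"gripper": 1, "dx": -0.027, "dy": -0.027},
    {"gripper": 1, "dx": -0.027, "dy": -0.027},
    {"gripper": 1, "dx": -0.027, "dy": -0.027},
    {"gripper": 1, "dx": -0.027, "dy": -0.027}
  ]
}}

```text
validation failed for argument at $.mo...
```

{"name": "move_arm", "arguments": {
  "motion": [
    {"gripper": 1, "dx": -0.027, "dy": -0.027, "dz": 0, "rx": 0, "ry": 0, "rz": 0},
    {"gripper": 1, "dx": -0.027, "dy": -0.027, "dz": 0, "rx": 0, "ry": 0, "rz": 0},
    {"gripper": 1, "dx": -0.027, "dy": -0.027, "dz": 0, "rx": 0, "ry": 0, "rz": 0},
    {"gripper": 1, "dx": -0.027, "dy": -0.027, "dz": 0, "rx": 0, "ry": 0, "rz": 0},
    {"gripper": 1, "dx": -0.027, "dy": -0.027, "dz": 0, "rx": 0, "ry": 0, "rz": 0},
    {"gripper": 1, "dx": -0.027, "dy": -0.027, "dz": 0, "rx": 0, "ry": 0, "rz": 0},
    {"gripper": 1, "dx": -0.027, "dy": -0.027, "dz": 0, "rx": 0, "ry": 0, "rz": 0},
    {"gripper": 1, "dx": -0.027, "dy": -0.027, "dz": 0, "rx": 0, "ry": 0, "rz": 0}
  ]
}}

```text
time_s: 0.77
eef_pos: [0.3318, 0.2884, 0.231]
orientation: [[-0.943, 0.333, -0.0], [0.333, 0.943, 0.0], [0.0, 0.0, -1.0]]
force: [-0.4, 0.1, 0.8]
finger_gap: 0.0854
grip_force: 0.0
```

{"name": "move_arm", "arguments": {
  "motion": [
    {"gripper": 1, "dx": -0.028, "dy": -0.0285, "dz": 0, "rx": 0, "ry": 0, "rz": 0},
    {"gripper": 1, "dx": -0.028, "dy": -0.0285, "dz": 0, "rx": 0, "ry": 0, "rz": 0},
    {"gripper": 1, "dx": -0.028, "dy": -0.0285, "dz": 0, "rx": 0, "ry": 0, "rz": 0},
    {"gripper": 1, "dx": -0.028, "dy": -0.0285, "dz": 0, "rx": 0, "ry": 0, "rz": 0},
    {"gripper": 1, "dx": -0.028, "dy": -0.0285, "dz": 0, "rx": 0, "ry": 0, "rz": 0},
    {"gripper": 1, "dx": -0.028, "dy": -0.0285, "dz": 0, "rx": 0, "ry": 0, "rz": 0}
  ]
}}

```text
time_s: 1.27
eef_pos: [0.4333, 0.0709, 0.2312]
orientation: [[-0.943, 0.333, 0.0], [0.333, 0.943, 0.0], [-0.0, 0.0, -1.0]]
force: [1.8, 0.4, -0.1]
finger_gap: 0.0855
grip_force: 0.0
```

```bash
cat > snap.py <<'E'
from h import *
import sys, pickle
n=sys.argv[1]; c=eyes.camera_info('wrist'); im=eyes.read_camera('wrist'); cv2.imwrite(f'pics/{n}.png',im); pickle.dump(c,open(f'pics/{n}.pkl','wb'))
print(manip.state()['eef_pos'], -np.array(c['R']).T@np.array(c['t']))
print('orange',blobs(mask(im,(4,170,100),(16,255,255)),60))
E
python3 snap.py w1
```

```text
[0.4359449  0.06526568 0.23060818] [0.36456033 0.09540019 0.37246741]
orange [([289.4, 257.9], [266, 232, 49, 52, 1665]), ([398.4, 409.9], [383, 400, 31, 22, 365])]
```

View pics/w1.png

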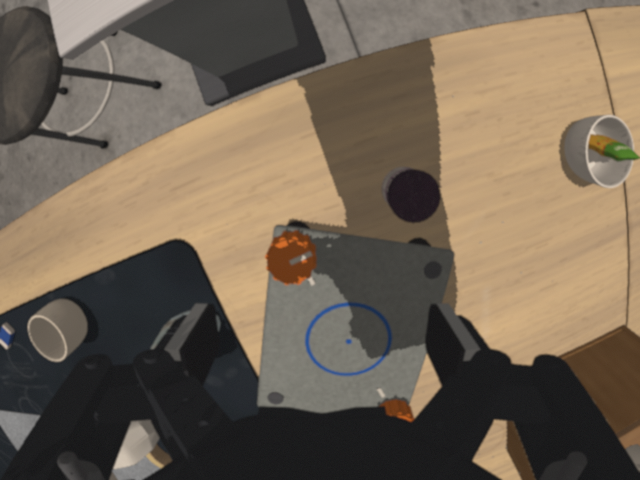

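Run:
```python
from h import *
import pickle
c=pickle.load(open('pics/w1.pkl','rb')); im=cv2.imread('pics/w1.png')
b=mask(im,(105,110,40),(125,255,255)); b[:290]=0;b[390:]=0;b[:,:295]=0;b[:,400:]=0
e=cv2.fitEllipse(cv2.convexHull(cv2.findNonZero(b))); print(e)
print('ring',meet(ray('top',(300.75,258.6)),ray('wrist',(348.3,341.5),c)))
print('near',meet(ray('top',(309.1,305.8)),ray('wrist',(290.5,259),c)), plane(ray('wrist',(290.5,259),c),.09))
# fixed leg dots
print('leg L',meet(ray('top',(235+87/4,190+357/4)),ray('wrist',(432,269.5),c)),'R',meet(ray('top',(235+440/4,190+195/4)),ray('wrist',(276,398),c)))
```

```text
((348.009033203125, 338.6711730957031), (72.16333770751953, 85.80098724365234), 82.62005615234375)
ring (array([0.55509451, 0.05483524, 0.06102138]), np.float64(0.0003751685002433108))
near (array([0.45052983, 0.0364286 , 0.08018677]), np.float64(0.0007429966322115801)) [0.44815236 0.03891719 0.09      ]
leg L (array([0.50966818, 0.15107688, 0.06189859]), np.float64(0.00039801233337800163)) R (array([ 0.59995668, -0.04224139,  0.05954862]), np.float64(0.0015459577525130518))
```

{"name": "move_arm", "arguments": {
  "motion": [
    {"gripper": 1, "dx": -0.0115, "dy": -0.0115, "dz": 0.025, "rx": 0, "ry": 0, "rz": 0},
    {"gripper": 1, "dx": -0.011, "dy": -0.011, "dz": 0.025, "rx": 0, "ry": 0, "rz": 0},
    {"gripper": 1, "dx": 0, "dy": 0, "dz": 0.025, "rx": 0, "ry": 0, "rz": 0},
    {"gripper": 1, "dx": 0, "dy": 0, "dz": 0, "rx": 0, "ry": 0, "rz": 0},
    {"gripper": 1, "dx": 0, "dy": 0, "dz": 0, "rx": 0, "ry": 0, "rz": 0}
  ]
}}

```text
time_s: 1.73
eef_pos: [0.4456, 0.0444, 0.1555]
orientation: [[-0.943, 0.334, -0.003], [0.334, 0.943, 0.001], [0.003, -0.0, -1.0]]
force: [0.7, 0.7, 0.7]
finger_gap: 0.0852
grip_force: 0.0
```

```bash
python3 snap.py w2; python3 -c "
import cv2;a=cv2.imread('pics/w1.png')[215:315,240:370];b=cv2.imread('pics/w2.png')
import numpy as np
W=np.zeros((600,800,3),np.uint8);W[:300,:390]=cv2.resize(a,None,fx=3,fy=3,interpolation=2);W[:,400:]=cv2.resize(b[200:400,240:374],(400,600),interpolation=2);cv2.imwrite('pics/c2.png',W)"
```

```text
[0.44654351 0.04443629 0.1570356 ] [0.37732681 0.06885664 0.29700894]
orange [([312.4, 266.1], [280, 230, 68, 72, 3279])]
```

View pics/c2.png

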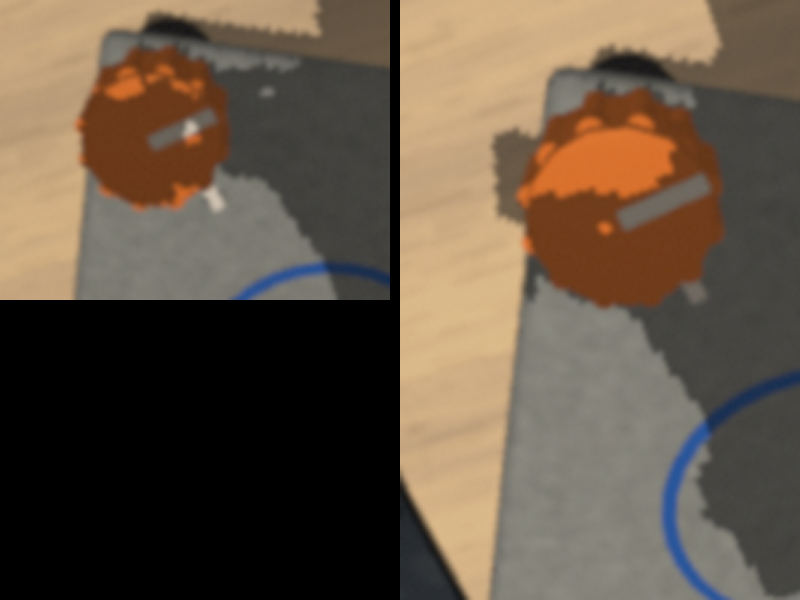

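Run:
```python
from h import *
import pickle
c1=pickle.load(open('pics/w1.pkl','rb'));c2=pickle.load(open('pics/w2.pkl','rb'))
P1=lambda x,y:(240+x/3,215+y/3); P2=lambda x,y:(240+(x-400)/2.985,200+y/3)
for n,a,b in (('markin',(152,143),(622,222)),('markout',(214,116),(707,184)),('deckline',(215,208),(700,298)),('corner',(107,35),(555,75))):
    print(n,meet(ray('wrist',P1(*a),c1),ray('wrist',P2(*b),c2)))
for z in (.086,.092,.098): print(z,plane(ray('wrist',P2(617,215),c2),z),plane(ray('wrist',P1(153,135),c1),z),plane(ray('top',(309,305.3)),z))
print(plane(ray('top',(235+315/4,190+512/4)),.06))
s=manip.state();print(s['q'],s['eef_pos'])
```

```text
markin (array([0.45094559, 0.03799742, 0.09109362]), np.float64(0.00019753056357796345))
markout (array([0.44954951, 0.05628083, 0.0899431 ]), np.float64(4.845204594513275e-05))
deckline (array([0.48093219, 0.04490649, 0.07272439]), np.float64(0.0005186099124766564))
corner (array([0.42626582, 0.029859  , 0.05318295]), np.float64(3.9075272810217384e-05))
0.086 [0.45115911 0.03664864 0.086     ] [0.45028067 0.03819445 0.086     ] [0.45069477 0.03598434 0.086     ]
0.092 [0.4490597  0.03756446 0.092     ] [0.44848527 0.03939261 0.092     ] [0.45029407 0.03586003 0.092     ]
0.098 [0.4469603  0.03848029 0.098     ] [0.44668988 0.04059077 0.098     ] [0.44989337 0.03573572 0.098     ]
[0.42492123 0.02627345 0.06      ]
[-1.11096008e+01 -2.13134700e+01 -2.72114938e+01  8.41165052e+01
  8.77095177e-03  8.34869896e+00] [0.44654351 0.04443629 0.1570356 ]
```

{"name": "move_arm", "arguments": {
  "motion": [
    {"gripper": 1, "dx": -0.0057, "dy": -0.0056, "dz": 0.02, "rx": 0, "ry": 0, "rz": 0},
    {"gripper": 1, "dx": 0, "dy": 0, "dz": 0.025, "rx": 0, "ry": 0, "rz": 0},
    {"gripper": 1, "dx": 0, "dy": 0, "dz": 0.025, "rx": 0, "ry": 0, "rz": 0},
    {"gripper": 1, "dx": 0, "dy": 0, "dz": 0.015, "rx": 0, "ry": 0, "rz": 0},
    {"gripper": 1, "dx": 0, "dy": 0, "dz": 0, "rx": 0, "ry": 0, "rz": 0},
    {"gripper": 1, "dx": 0, "dy": 0, "dz": 0, "rx": 0, "ry": 0, "rz": 0}
  ]
}}

```text
time_s: 2.28
eef_pos: [0.4507, 0.0373, 0.0727]
orientation: [[-0.943, 0.332, 0.001], [0.332, 0.943, -0.0], [-0.001, 0.0, -1.0]]
force: [0.4, -0.1, 1.4]
finger_gap: 0.0855
grip_force: 0.0
```

Centred. Close.

{"name": "move_arm", "arguments": {
  "motion": [
    {"gripper": 0.2, "dx": 0, "dy": 0, "dz": 0, "rx": 0, "ry": 0, "rz": 0},
    {"gripper": 0.2, "dx": 0, "dy": 0, "dz": 0, "rx": 0, "ry": 0, "rz": 0},
    {"gripper": 0.2, "dx": 0, "dy": 0, "dz": 0, "rx": 0, "ry": 0, "rz": 0},
    {"gripper": 0.2, "dx": 0, "dy": 0, "dz": 0, "rx": 0, "ry": 0, "rz": 0},
    {"gripper": 0.2, "dx": 0, "dy": 0, "dz": 0, "rx": 0, "ry": 0, "rz": 0},
    {"gripper": 0.2, "dx": 0, "dy": 0, "dz": 0, "rx": 0, "ry": 0, "rz": 0}
  ],
  "squeeze": 25
}}

```text
time_s: 2.78
eef_pos: [0.4505, 0.0369, 0.0718]
orientation: [[-0.943, 0.333, 0.001], [0.333, 0.943, -0.0], [-0.001, 0.0, -1.0]]
force: [-1.7, -0.8, 3.2]
finger_gap: 0.0381
grip_force: 28.4
```

{"name": "move_arm", "arguments": {
  "motion": [
    {"gripper": 0.2, "dx": 0, "dy": 0, "dz": 0, "rx": 0, "ry": 0, "rz": 0.1},
    {"gripper": 0.2, "dx": 0, "dy": 0, "dz": 0, "rx": 0, "ry": 0, "rz": 0.1},
    {"gripper": 0.2, "dx": 0, "dy": 0, "dz": 0, "rx": 0, "ry": 0, "rz": 0.1},
    {"gripper": 0.2, "dx": 0, "dy": 0, "dz": 0, "rx": 0, "ry": 0, "rz": 0.1}
  ]
}}

```text
time_s: 3.12
eef_pos: [0.4505, 0.0368, 0.0718]
orientation: [[-0.735, 0.678, 0.001], [0.678, 0.735, -0.0], [-0.001, 0.0, -1.0]]
force: [-2.3, -0.5, 5.0]
finger_gap: 0.0379
grip_force: 28.5
```

{"name": "move_arm", "arguments": {
  "motion": [
    {"gripper": 0.2, "dx": 0, "dy": 0, "dz": -0.0005, "rx": 0, "ry": 0, "rz": 0.1},
    {"gripper": 0.2, "dx": 0, "dy": 0, "dz": -0.0005, "rx": 0, "ry": 0, "rz": 0.1},
    {"gripper": 0.2, "dx": 0, "dy": 0, "dz": -0.0005, "rx": 0, "ry": 0, "rz": 0.1},
    {"gripper": 0.2, "dx": 0, "dy": 0, "dz": -0.0005, "rx": 0, "ry": 0, "rz": 0.1},
    {"gripper": 0.2, "dx": 0, "dy": 0, "dz": -0.0003, "rx": 0, "ry": 0, "rz": 0.1}
  ]
}}

```text
time_s: 3.53
eef_pos: [0.4505, 0.0371, 0.0733]
orientation: [[-0.32, 0.947, 0.0], [0.947, 0.32, 0.0], [0.0, 0.001, -1.0]]
force: [3.1, 1.2, -4.9]
finger_gap: 0.0379
grip_force: 27.6
```

{"name": "move_arm", "arguments": {
  "motion": [
    {"gripper": 0.2, "dx": 0, "dy": 0, "dz": 0, "rx": 0, "ry": 0, "rz": 0.1},
    {"gripper": 0.2, "dx": 0, "dy": 0, "dz": 0, "rx": 0, "ry": 0, "rz": 0.1},
    {"gripper": 0.2, "dx": 0, "dy": 0, "dz": 0, "rx": 0, "ry": 0, "rz": 0.1},
    {"gripper": 0.2, "dx": 0, "dy": 0, "dz": 0, "rx": 0, "ry": 0, "rz": 0.1},
    {"gripper": 0.2, "dx": 0, "dy": 0, "dz": 0, "rx": 0, "ry": 0, "rz": 0}
  ]
}}

```text
time_s: 3.95
eef_pos: [0.4504, 0.0371, 0.0732]
orientation: [[0.073, 0.997, 0.0], [0.997, -0.073, 0.0], [0.0, 0.0, -1.0]]
force: [3.2, 0.0, -4.2]
finger_gap: 0.0379
grip_force: 27.7
```

{"name": "move_arm", "arguments": {
  "motion": [
    {"gripper": 1, "dx": 0, "dy": 0, "dz": 0, "rx": 0, "ry": 0, "rz": 0},
    {"gripper": 1, "dx": 0, "dy": 0, "dz": 0, "rx": 0, "ry": 0, "rz": 0},
    {"gripper": 1, "dx": 0, "dy": 0, "dz": 0, "rx": 0, "ry": 0, "rz": 0},
    {"gripper": 1, "dx": 0, "dy": 0, "dz": -0.025, "rx": 0, "ry": 0, "rz": 0},
    {"gripper": 1, "dx": 0, "dy": 0, "dz": -0.025, "rx": 0, "ry": 0, "rz": -0.12},
    {"gripper": 1, "dx": 0, "dy": 0, "dz": -0.025, "rx": 0, "ry": 0, "rz": -0.12},
    {"gripper": 1, "dx": 0, "dy": 0, "dz": -0.02, "rx": 0, "ry": 0, "rz": -0.12},
    {"gripper": 1, "dx": 0, "dy": 0, "dz": 0, "rx": 0, "ry": 0, "rz": -0.12},
    {"gripper": 1, "dx": 0, "dy": 0, "dz": 0, "rx": 0, "ry": 0, "rz": 0}
  ]
}}

```text
time_s: 4.7
eef_pos: [0.4511, 0.0368, 0.1701]
orientation: [[-0.406, 0.914, 0.003], [0.914, 0.406, -0.001], [-0.002, 0.002, -1.0]]
force: [0.9, 0.3, -0.5]
finger_gap: 0.0856
grip_force: 0.0
```

```bash
cat > line.py <<'E'
# world bearing of the mark (z=.092) and the deck line (z=.06) from the wrist picture: bright unsaturated elongated blobs near a knob
from h import *
import sys,pickle
n=sys.argv[1]; k=np.array([float(sys.argv[2]),float(sys.argv[3])])
im=cv2.imread(f'pics/{n}.png'); c=pickle.load(open(f'pics/{n}.pkl','rb')); R=np.array(c['R'])
def proj(X):
    p=R@X+np.array(c['t']); a=np.arctan2(np.hypot(p[0],p[1]),p[2]); u=p[:2]/np.hypot(p[0],p[1])*a
    return np.array([c['cx']+c['fx']*u[0],c['cy']+c['fy']*u[1]])
p=proj(np.array([*k,.092])).round().astype(int); print('knob px',p, 'R',np.linalg.norm(proj(np.array([*(k+[.021,0]),.092]))-p))
x0,y0=max(p[0]-65,0),max(p[1]-50,0)
cv2.imwrite(f'pics/{n}c.png',cv2.resize(im[y0:y0+100,x0:x0+130],None,fx=6,fy=6,interpolation=2)); print('crop origin',x0,y0)
E
python3 snap.py w3; python3 line.py w3 .450 .037
```

```text
[0.45049024 0.03688773 0.16895683] [0.42113307 0.10368611 0.3112855 ]
orange [([318.7, 246.0], [289, 213, 63, 68, 2910]), ([567.8, 304.8], [543, 280, 51, 53, 1833])]
knob px [320 253] R 33.58266842391626
crop origin 255 203
```

View pics/w3c.png

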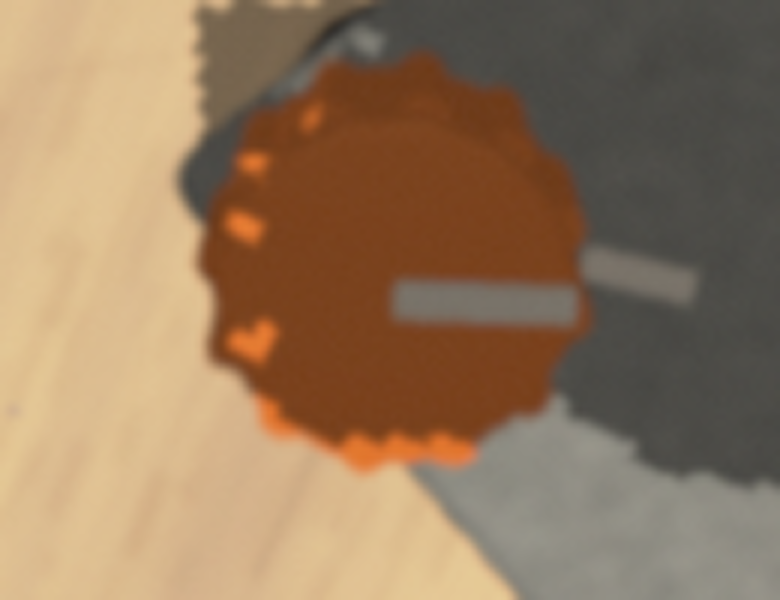

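```bash
cat > mk.py <<'E'
from h import *
import pickle
def proj(X,c):
    p=np.array(c['R'])@X+np.array(c['t']); h=np.hypot(p[0],p[1]); u=p[:2]/h*np.arctan2(h,p[2])
    return np.array([c['cx']+c['fx']*u[0],c['cy']+c['fy']*u[1]])
def brg(a,b,c,z): A=plane(ray('wrist',a,c),z);B=plane(ray('wrist',b,c),z); return np.degrees(np.arctan2(*(B-A)[1::-1])),A[:2].round(4),B[:2].round(4)
def mark(n,k,z=.092):
    im=cv2.imread(f'pics/{n}.png'); c=pickle.load(open(f'pics/{n}.pkl','rb'))
    ring=np.array([proj(np.array([k[0]+.019*np.cos(t),k[1]+.019*np.sin(t),z]),c) for t in np.linspace(0,6.28,40)])
    m=np.zeros(im.shape[:2],np.uint8); cv2.fillPoly(m,[ring.round().astype(np.int32)],255)
    w=cv2.inRange(cv2.cvtColor(im,cv2.COLOR_BGR2HSV),np.array((0,0,40)),np.array((180,110,255)))&m
    bl=sorted(blobs(w,8),key=lambda b:-b[1][4])[:3]
    l=cv2.connectedComponents(w)[1]; i=int(np.argmax(np.bincount(l.ravel())[1:]))+1
    ys,xs=np.nonzero(l==i); P=np.array([plane(ray('wrist',(x,y),c),z)[:2] for x,y in zip(xs,ys)])
    mu=P.mean(0); v=np.linalg.svd(P-mu)[2][0]; v=v*np.sign(v@(mu-np.array(k)))
    return np.degrees(np.arctan2(v[1],v[0])),mu.round(4),bl[:2]
E
python3 - <<'E'
from mk import *
c=pickle.load(open('pics/w3.pkl','rb')); p=lambda x,y:(255+x/6,203+y/6)
print('mark',brg(p(394,300.5),p(577,304),c,.092),mark('w3',(.450,.037)))
print('deck',brg(p(587,264),p(695,287),c,.06))
print(mark('w3',(.6605,.0731)),proj(np.array([.6605,.0731,.092]),c))
im=cv2.imread('pics/w3.png');cv2.imwrite('pics/w3f.png',cv2.resize(im[255:355,500:630],None,fx=6,fy=6,interpolation=2))
E
```

```text
mark (np.float64(22.71087160892799), array([0.4501, 0.0373]), array([0.4676, 0.0446])) (np.float64(23.023931782089736), array([0.4585, 0.0411]), [([335.6, 253.0], [320, 250, 32, 7, 211]), ([338.8, 274.7], [334, 272, 11, 7, 34])])
deck (np.float64(11.427411624815347), array([0.4733, 0.041 ]), array([0.4864, 0.0436]))
(np.float64(-120.62446809898154), array([0.6677, 0.0677]), [([579.4, 321.4], [567, 298, 29, 37, 164])]) [578.08152807 313.33777217]
```

View pics/w3f.png

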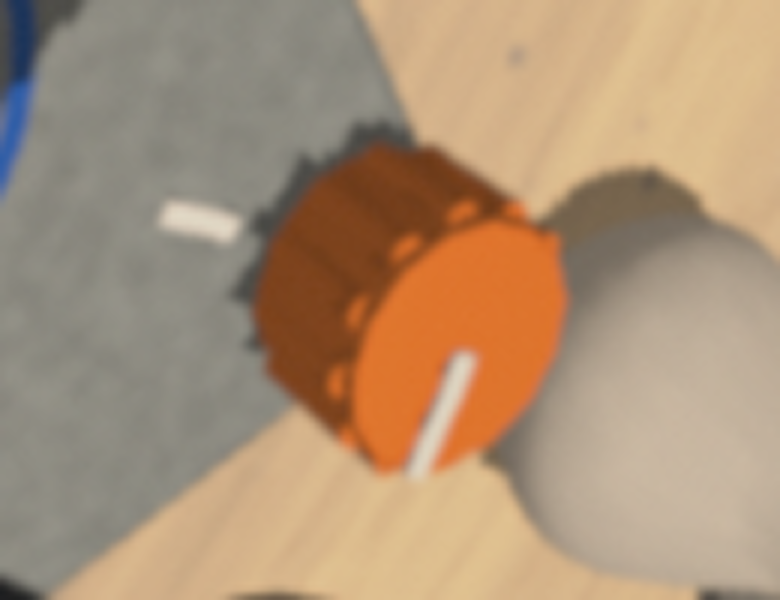

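{"name": "move_arm", "arguments": {
  "motion": [
    {"gripper": 1, "dx": 0, "dy": 0, "dz": 0.03, "rx": 0, "ry": 0, "rz": 0},
    {"gripper": 1, "dx": 0, "dy": 0, "dz": 0.03, "rx": 0, "ry": 0, "rz": 0},
    {"gripper": 1, "dx": 0, "dy": 0, "dz": 0.025, "rx": 0, "ry": 0, "rz": 0},
    {"gripper": 0.6, "dx": 0, "dy": 0, "dz": 0.012, "rx": 0, "ry": 0, "rz": 0},
    {"gripper": 0.2, "dx": 0, "dy": 0, "dz": 0, "rx": 0, "ry": 0, "rz": 0},
    {"gripper": 0.2, "dx": 0, "dy": 0, "dz": 0, "rx": 0, "ry": 0, "rz": 0},
    {"gripper": 0.2, "dx": 0, "dy": 0, "dz": 0, "rx": 0, "ry": 0, "rz": 0},
    {"gripper": 0.2, "dx": 0, "dy": 0, "dz": 0, "rx": 0, "ry": 0, "rz": 0},
    {"gripper": 0.2, "dx": 0, "dy": 0, "dz": 0, "rx": 0, "ry": 0, "rz": 0}
  ]
}}

```text
time_s: 5.5
eef_pos: [0.4508, 0.0367, 0.0731]
orientation: [[-0.399, 0.917, 0.001], [0.917, 0.399, -0.001], [-0.001, 0.001, -1.0]]
force: [-3.7, -2.1, 5.1]
finger_gap: 0.0374
grip_force: 26.6
```

{"name": "move_arm", "arguments": {
  "motion": [
    {"gripper": 0.2, "dx": 0, "dy": 0, "dz": 0, "rx": 0, "ry": 0, "rz": 0.07},
    {"gripper": 0.2, "dx": 0, "dy": 0, "dz": 0, "rx": 0, "ry": 0, "rz": 0.07},
    {"gripper": 0.2, "dx": 0, "dy": 0, "dz": 0, "rx": 0, "ry": 0, "rz": 0.07},
    {"gripper": 0.2, "dx": 0, "dy": 0, "dz": 0, "rx": 0, "ry": 0, "rz": 0}
  ]
}}

```text
time_s: 5.83
eef_pos: [0.4507, 0.0367, 0.0732]
orientation: [[-0.195, 0.981, 0.001], [0.981, 0.195, -0.001], [-0.001, 0.001, -1.0]]
force: [-5.7, -0.7, 8.3]
finger_gap: 0.0379
grip_force: 26.8
```

{"name": "move_arm", "arguments": {
  "motion": [
    {"gripper": 1, "dx": 0, "dy": 0, "dz": 0, "rx": 0, "ry": 0, "rz": 0},
    {"gripper": 1, "dx": 0, "dy": 0, "dz": 0, "rx": 0, "ry": 0, "rz": 0},
    {"gripper": 1, "dx": 0, "dy": 0, "dz": 0, "rx": 0, "ry": 0, "rz": 0},
    {"gripper": 1, "dx": 0, "dy": 0, "dz": -0.03, "rx": 0, "ry": 0, "rz": 0},
    {"gripper": 1, "dx": 0, "dy": 0, "dz": -0.03, "rx": 0, "ry": 0, "rz": -0.12},
    {"gripper": 1, "dx": 0, "dy": 0, "dz": -0.04, "rx": 0, "ry": 0, "rz": -0.12},
    {"gripper": 1, "dx": 0, "dy": 0, "dz": 0, "rx": 0, "ry": 0, "rz": 0},
    {"gripper": 1, "dx": 0, "dy": 0, "dz": 0, "rx": 0, "ry": 0, "rz": 0}
  ]
}}

```text
time_s: 6.5
eef_pos: [0.452, 0.0367, 0.1741]
orientation: [[-0.427, 0.904, 0.005], [0.904, 0.427, -0.001], [-0.003, 0.004, -1.0]]
force: [-0.3, 0.3, -0.7]
finger_gap: 0.0851
grip_force: 0.0
```

```bash
python3 snap.py w4
python3 - <<'E'
from mk import *
c=pickle.load(open('pics/w4.pkl','rb')); im=cv2.imread('pics/w4.png')
print('near mark',mark('w4',(.450,.037)))
# deck line: locally brighter than the deck, between 26 and 42 mm from the knob toward the ring
g=cv2.cvtColor(im,cv2.COLOR_BGR2GRAY).astype(int); hsv=cv2.cvtColor(im,cv2.COLOR_BGR2HSV)
def deck(k,b):
    P=[];vals=[]
    for r in np.arange(.024,.040,.0005):
        for s in np.arange(-.010,.0101,.0005):
            w=np.array(k)+r*np.array([np.cos(b),np.sin(b)])+s*np.array([-np.sin(b),np.cos(b)])
            u=proj(np.array([*w,.06]),c).round().astype(int); P.append(w); vals.append([g[u[1],u[0]],hsv[u[1],u[0],1]])
    P=np.array(P);V=np.array(vals).reshape(-1,41,2)
    d=V[:,:,0]-np.median(V[:,:,0],axis=1,keepdims=True); mm=(d>0.2*np.median(V[:,:,0])).ravel()&(V[:,:,1].ravel()<60)
    Q=P[mm]; mu=Q.mean(0); v=np.linalg.svd(Q-mu)[2][0]; v*=np.sign(v@(mu-k)); 
    return len(Q),np.degrees(np.arctan2(v[1],v[0])),mu,np.degrees(np.arctan2(*(mu-k)[::-1]))
print(deck(np.array([.450,.037]),np.radians(10)))
print('far',mark('w4',(.6605,.0731)),deck(np.array([.6605,.0731]),np.radians(190)))
p=proj(np.array([.45,.037,.092]),c).astype(int); q=proj(np.array([.6605,.0731,.092]),c).astype(int); print(p,q)
W=np.zeros((600,800,3),np.uint8)
W[:300,:390]=0; a=im[p[1]-50:p[1]+50,p[0]-45:p[0]+75]; W[:600,:720]=cv2.resize(a,(720,600),interpolation=2)
cv2.imwrite('pics/w4c.png',W[:,:720]); print(p-[45,50])
E
```

```text
[0.45095015 0.03688585 0.17219786] [0.42015581 0.10293271 0.31515514]
orange [([318.3, 243.2], [289, 211, 63, 67, 2812]), ([562.4, 307.2], [538, 283, 50, 52, 1791])]
near mark (np.float64(9.395644092478086), array([0.4594, 0.0393]), [([334.0, 253.5], [319, 247, 31, 14, 208]), ([331.8, 274.8], [326, 273, 12, 6, 25])])
(226, np.float64(13.679074396315096), array([0.48070748, 0.04267066]), np.float64(10.462772908346423))
far (np.float64(-74.5590446283131), array([0.6626, 0.0633]), [([567.1, 326.4], [561, 316, 13, 21, 97]), ([583.5, 319.5], [570, 301, 20, 35, 47])]) (233, np.float64(-171.00026531365344), array([0.63052886, 0.06770415]), np.float64(-169.79408976286993))
[318 250] [572 315]
[273 200]
```

View pics/w4c.png

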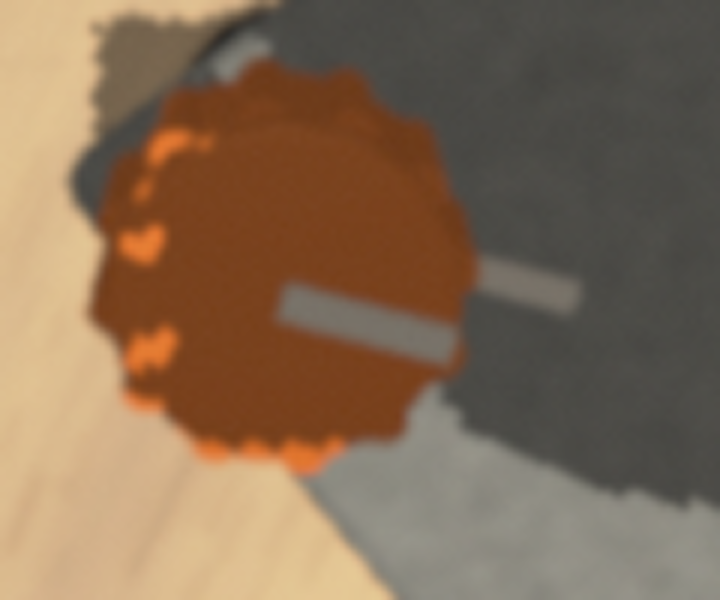

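{"name": "move_arm", "arguments": {
  "motion": [
    {"gripper": 1, "dx": -0.0079, "dy": 0.0293, "dz": 0, "rx": 0, "ry": 0, "rz": 0},
    {"gripper": 1, "dx": -0.0079, "dy": 0.0293, "dz": 0, "rx": 0, "ry": 0, "rz": 0},
    {"gripper": 1, "dx": -0.0079, "dy": 0.0293, "dz": 0, "rx": 0, "ry": 0, "rz": 0},
    {"gripper": 1, "dx": -0.0079, "dy": 0.0293, "dz": 0, "rx": 0, "ry": 0, "rz": 0},
    {"gripper": 1, "dx": -0.0079, "dy": 0.0293, "dz": 0, "rx": 0, "ry": 0, "rz": 0},
    {"gripper": 1, "dx": -0.0079, "dy": 0.0293, "dz": 0, "rx": 0, "ry": 0, "rz": 0},
    {"gripper": 1, "dx": -0.0079, "dy": 0.0293, "dz": 0, "rx": 0, "ry": 0, "rz": 0},
    {"gripper": 1, "dx": 0, "dy": 0, "dz": 0, "rx": 0, "ry": 0, "rz": 0},
    {"gripper": 1, "dx": 0, "dy": 0, "dz": 0, "rx": 0, "ry": 0, "rz": 0}
  ]
}}

```text
time_s: 7.3
eef_pos: [0.6589, 0.0747, 0.1679]
orientation: [[-0.426, 0.905, -0.005], [0.905, 0.426, 0.001], [0.003, -0.004, -1.0]]
force: [-0.4, -0.2, 0.4]
finger_gap: 0.085
grip_force: 0.0
```

```bash
python3 snap.py w5
cat > far.py <<'E'
from mk import *
import sys
n=sys.argv[1]; c=pickle.load(open(f'pics/{n}.pkl','rb')); im=cv2.imread(f'pics/{n}.png')
s=manip.state(); print(np.round(s['orientation'],3).tolist(),s['q'][5],s['q'][0])
k=np.array([float(v) for v in sys.argv[2:4]])
for z in (.086,.092): print(z,mark(n,k,z))
# outline of the orange top: width across
m=mask(im,(4,150,60),(18,255,255)); bl=max(blobs(m,200),key=lambda b:b[1][4]); print(bl, 'knob px',proj(np.array([*k,.092]),c))
x,y,w,h,_=bl[1]; cv2.imwrite(f'pics/{n}c.png',cv2.resize(im[y-15:y+h+15,x-30:x+w+30],None,fx=5,fy=5,interpolation=2)); print('origin',x-30,y-15)
E
python3 far.py w5 .6605 .0731
```

```text
[0.65840101 0.07465113 0.16926221] [0.62852892 0.14083739 0.30933011]
orange [([53.5, 177.6], [27, 152, 54, 55, 2177]), ([324.7, 252.2], [294, 220, 63, 68, 2997])]
[[-0.426, 0.905, -0.004], [0.905, 0.426, 0.0], [0.002, -0.003, -1.0]] 59.94696864467212 -4.812610656844365
0.086 (np.float64(-75.90368958979498), array([0.6641, 0.063 ]), [([322.1, 272.1], [317, 260, 11, 25, 172])])
0.092 (np.float64(-74.28437700682096), array([0.6636, 0.0637]), [([321.8, 274.2], [316, 260, 12, 29, 202]), ([296.5, 270.9], [295, 267, 4, 9, 17])])
([324.7, 252.3], [293, 219, 65, 70, 3101]) knob px [323.80071174 259.43512482]
origin 263 204
```

{"name": "move_arm", "arguments": {
  "motion": [
    {"gripper": 1, "dx": -0.0035, "dy": 0.0023, "dz": 0.03, "rx": 0, "ry": 0, "rz": 0},
    {"gripper": 1, "dx": 0, "dy": 0, "dz": 0.03, "rx": 0, "ry": 0, "rz": 0},
    {"gripper": 1, "dx": 0, "dy": 0, "dz": 0.025, "rx": 0, "ry": 0, "rz": 0},
    {"gripper": 0.7, "dx": 0, "dy": 0, "dz": 0.015, "rx": 0, "ry": 0, "rz": 0},
    {"gripper": 0.5, "dx": 0, "dy": 0, "dz": 0, "rx": 0, "ry": 0, "rz": 0},
    {"gripper": 0.2, "dx": 0, "dy": 0, "dz": 0, "rx": 0, "ry": 0, "rz": 0},
    {"gripper": 0.2, "dx": 0, "dy": 0, "dz": 0, "rx": 0, "ry": 0, "rz": 0},
    {"gripper": 0.2, "dx": 0, "dy": 0, "dz": 0, "rx": 0, "ry": 0, "rz": 0},
    {"gripper": 0.2, "dx": 0, "dy": 0, "dz": 0, "rx": 0, "ry": 0, "rz": 0}
  ]
}}

```text
time_s: 8.1
eef_pos: [0.6636, 0.0723, 0.0734]
orientation: [[-0.427, 0.904, 0.002], [0.904, 0.427, 0.0], [-0.001, 0.002, -1.0]]
force: [-0.8, 0.5, 0.5]
finger_gap: 0.0379
grip_force: 27.9
```

{"name": "move_arm", "arguments": {
  "motion": [
    {"gripper": 0.2, "dx": 0, "dy": 0, "dz": -0.0003, "rx": 0, "ry": 0, "rz": 0.1},
    {"gripper": 0.2, "dx": 0, "dy": 0, "dz": -0.0003, "rx": 0, "ry": 0, "rz": 0.1},
    {"gripper": 0.2, "dx": 0, "dy": 0, "dz": -0.0003, "rx": 0, "ry": 0, "rz": 0.1},
    {"gripper": 0.2, "dx": 0, "dy": 0, "dz": -0.0003, "rx": 0, "ry": 0, "rz": 0.1},
    {"gripper": 0.2, "dx": 0, "dy": 0, "dz": -0.0003, "rx": 0, "ry": 0, "rz": 0.1}
  ]
}}

```text
time_s: 8.52
eef_pos: [0.6629, 0.0721, 0.0737]
orientation: [[0.064, 0.998, 0.0], [0.998, -0.064, -0.0], [-0.0, 0.0, -1.0]]
force: [-2.7, -1.5, -1.4]
finger_gap: 0.0378
grip_force: 27.6
```

{"name": "move_arm", "arguments": {
  "motion": [
    {"gripper": 0.2, "dx": 0, "dy": 0, "dz": -0.0003, "rx": 0, "ry": 0, "rz": 0.1},
    {"gripper": 0.2, "dx": 0, "dy": 0, "dz": -0.0003, "rx": 0, "ry": 0, "rz": 0.1},
    {"gripper": 0.2, "dx": 0, "dy": 0, "dz": -0.0003, "rx": 0, "ry": 0, "rz": 0.1},
    {"gripper": 0.2, "dx": 0, "dy": 0, "dz": -0.0003, "rx": 0, "ry": 0, "rz": 0.1},
    {"gripper": 0.2, "dx": 0, "dy": 0, "dz": -0.0003, "rx": 0, "ry": 0, "rz": 0.1},
    {"gripper": 0.2, "dx": 0, "dy": 0, "dz": -0.0003, "rx": 0, "ry": 0, "rz": 0.1},
    {"gripper": 0.2, "dx": 0, "dy": 0, "dz": -0.0003, "rx": 0, "ry": 0, "rz": 0.1},
    {"gripper": 0.2, "dx": 0, "dy": 0, "dz": -0.0003, "rx": 0, "ry": 0, "rz": 0.1},
    {"gripper": 0.2, "dx": 0, "dy": 0, "dz": 0, "rx": 0, "ry": 0, "rz": 0.1},
    {"gripper": 0.2, "dx": 0, "dy": 0, "dz": 0, "rx": 0, "ry": 0, "rz": 0}
  ]
}}

```text
time_s: 9.35
eef_pos: [0.6624, 0.0721, 0.0752]
orientation: [[0.821, 0.571, -0.001], [0.571, -0.821, -0.0], [-0.001, -0.0, -1.0]]
force: [-1.9, -1.3, -5.1]
finger_gap: 0.0379
grip_force: 27.3
```

{"name": "move_arm", "arguments": {
  "motion": [
    {"gripper": 1, "dx": 0, "dy": 0, "dz": 0, "rx": 0, "ry": 0, "rz": 0},
    {"gripper": 1, "dx": 0, "dy": 0, "dz": 0, "rx": 0, "ry": 0, "rz": 0},
    {"gripper": 1, "dx": 0, "dy": 0, "dz": 0, "rx": 0, "ry": 0, "rz": 0},
    {"gripper": 1, "dx": 0, "dy": 0, "dz": -0.03, "rx": 0, "ry": 0, "rz": 0},
    {"gripper": 1, "dx": 0, "dy": 0, "dz": -0.03, "rx": 0, "ry": 0, "rz": -0.12},
    {"gripper": 1, "dx": 0, "dy": 0, "dz": -0.04, "rx": 0, "ry": 0, "rz": -0.12},
    {"gripper": 1, "dx": 0, "dy": 0, "dz": 0, "rx": 0, "ry": 0, "rz": -0.12},
    {"gripper": 1, "dx": 0, "dy": 0, "dz": 0, "rx": 0, "ry": 0, "rz": -0.12},
    {"gripper": 1, "dx": 0, "dy": 0, "dz": 0, "rx": 0, "ry": 0, "rz": 0},
    {"gripper": 1, "dx": 0, "dy": 0, "dz": 0, "rx": 0, "ry": 0, "rz": 0}
  ]
}}

```text
time_s: 10.18
eef_pos: [0.6631, 0.0724, 0.1757]
orientation: [[0.463, 0.886, 0.001], [0.886, -0.463, 0.0], [0.0, 0.0, -1.0]]
force: [0.3, -0.2, 0.9]
finger_gap: 0.0849
grip_force: 0.0
```

```bash
python3 snap.py w6; python3 far.py w6 .6615 .0731
cat > dk.py <<'E'
from mk import *
def deck(n,k,b,z=.06):
    c=pickle.load(open(f'pics/{n}.pkl','rb')); im=cv2.imread(f'pics/{n}.png'); k=np.array(k)
    g=cv2.cvtColor(im,cv2.COLOR_BGR2GRAY).astype(float); hs=cv2.cvtColor(im,cv2.COLOR_BGR2HSV)[:,:,1].astype(float)
    R,S=np.meshgrid(np.arange(.025,.041,.0005),np.arange(-.010,.0101,.0005),indexing='ij'); e=np.array([np.cos(b),np.sin(b)]); f=np.array([-e[1],e[0]])
    W=k+R[...,None]*e+S[...,None]*f; U=np.array([[proj(np.array([*w,z]),c) for w in r] for r in W]).astype(np.float32)
    V=cv2.remap(g.astype(np.float32),U[...,0],U[...,1],1); H=cv2.remap(hs.astype(np.float32),U[...,0],U[...,1],1)
    m=(V>1.2*np.median(V,axis=1,keepdims=True))&(H<60); Q=W[m]; mu=Q.mean(0); v=np.linalg.svd(Q-mu)[2][0]; v*=np.sign(v@(mu-k))
    return len(Q),np.degrees(np.arctan2(v[1],v[0])),mu.round(4)
E
python3 -c "
from dk import *
print(deck('w6',(.6605,.0731),np.radians(190)),deck('w4',(.450,.037),np.radians(10)),deck('w3',(.450,.037),np.radians(10)))"
```

```text
[0.66286804 0.07239456 0.17533412] [0.69673639 0.13717346 0.31707708]
orange [([322.5, 243.3], [291, 212, 62, 66, 2807])]
[[0.464, 0.886, -0.0], [0.886, -0.464, 0.0], [0.0, -0.0, -1.0]] 112.66225213939764 -4.978775415208155
0.086 (np.float64(-157.08080331109258), array([0.6536, 0.068 ]), [([312.7, 260.6], [301, 249, 24, 25, 203]), ([291.3, 247.5], [291, 244, 2, 9, 13])])
0.092 (np.float64(-74.58920870357309), array([0.6517, 0.0694]), [([308.7, 263.1], [290, 244, 36, 36, 337]), ([335.9, 274.6], [332, 272, 9, 6, 15])])
([322.5, 243.5], [291, 211, 62, 67, 2918]) knob px [319.49574197 251.59852564]
origin 261 196
(175, np.float64(-169.66010514753899), array([0.6313, 0.0679])) (236, np.float64(8.386933965853835), array([0.4807, 0.0427])) (234, np.float64(8.79823532016884), array([0.4802, 0.0426]))
```

{"name": "move_arm", "arguments": {
  "motion": [
    {"gripper": 1, "dx": 0, "dy": 0, "dz": 0.035, "rx": 0, "ry": 0, "rz": 0},
    {"gripper": 1, "dx": 0, "dy": 0, "dz": 0.03, "rx": 0, "ry": 0, "rz": 0},
    {"gripper": 1, "dx": 0, "dy": 0, "dz": 0.025, "rx": 0, "ry": 0, "rz": 0},
    {"gripper": 0.7, "dx": 0, "dy": 0, "dz": 0.011, "rx": 0, "ry": 0, "rz": 0},
    {"gripper": 0.5, "dx": 0, "dy": 0, "dz": 0, "rx": 0, "ry": 0, "rz": 0},
    {"gripper": 0.2, "dx": 0, "dy": 0, "dz": 0, "rx": 0, "ry": 0, "rz": 0},
    {"gripper": 0.2, "dx": 0, "dy": 0, "dz": 0, "rx": 0, "ry": 0, "rz": 0},
    {"gripper": 0.2, "dx": 0, "dy": 0, "dz": 0, "rx": 0, "ry": 0, "rz": 0},
    {"gripper": 0.2, "dx": 0, "dy": 0, "dz": 0, "rx": 0, "ry": 0, "rz": 0}
  ]
}}

```text
time_s: 10.98
eef_pos: [0.6642, 0.0723, 0.0765]
orientation: [[0.461, 0.887, 0.003], [0.887, -0.461, -0.0], [0.001, 0.003, -1.0]]
force: [0.2, 0.4, 1.1]
finger_gap: 0.0378
grip_force: 27.7
```

{"name": "move_arm", "arguments": {
  "motion": [
    {"gripper": 0.2, "dx": 0, "dy": 0, "dz": -0.0003, "rx": 0, "ry": 0, "rz": 0.07},
    {"gripper": 0.2, "dx": 0, "dy": 0, "dz": -0.0003, "rx": 0, "ry": 0, "rz": 0.08},
    {"gripper": 0.2, "dx": 0, "dy": 0, "dz": 0, "rx": 0, "ry": 0, "rz": 0.08},
    {"gripper": 0.2, "dx": 0, "dy": 0, "dz": 0, "rx": 0, "ry": 0, "rz": 0}
  ]
}}

```text
time_s: 11.32
eef_pos: [0.6638, 0.0722, 0.0769]
orientation: [[0.654, 0.757, 0.002], [0.757, -0.654, -0.0], [0.001, 0.002, -1.0]]
force: [-2.0, -0.1, 6.3]
finger_gap: 0.0375
grip_force: 28.0
```

{"name": "move_arm", "arguments": {
  "motion": [
    {"gripper": 1, "dx": 0, "dy": 0, "dz": 0, "rx": 0, "ry": 0, "rz": 0},
    {"gripper": 1, "dx": 0, "dy": 0, "dz": 0, "rx": 0, "ry": 0, "rz": 0},
    {"gripper": 1, "dx": 0, "dy": 0, "dz": 0, "rx": 0, "ry": 0, "rz": 0},
    {"gripper": 1, "dx": 0, "dy": 0, "dz": -0.03, "rx": 0, "ry": 0, "rz": 0},
    {"gripper": 1, "dx": 0, "dy": 0, "dz": -0.03, "rx": 0, "ry": 0, "rz": -0.12},
    {"gripper": 1, "dx": 0, "dy": 0, "dz": -0.04, "rx": 0, "ry": 0, "rz": -0.12},
    {"gripper": 1, "dx": 0, "dy": 0, "dz": 0, "rx": 0, "ry": 0, "rz": 0},
    {"gripper": 1, "dx": 0, "dy": 0, "dz": 0, "rx": 0, "ry": 0, "rz": 0},
    {"gripper": 1, "dx": 0, "dy": 0, "dz": 0, "rx": 0, "ry": 0, "rz": 0}
  ]
}}

```text
time_s: 12.07
eef_pos: [0.663, 0.0723, 0.1748]
orientation: [[0.452, 0.892, 0.0], [0.892, -0.452, 0.0], [0.0, 0.0, -1.0]]
force: [-0.2, -1.0, -1.0]
finger_gap: 0.0853
grip_force: 0.0
```

```bash
python3 snap.py w7; python3 far.py w7 .661 .0731;python3 -c "
from dk import *
print(deck('w7',(.661,.0731),np.radians(190)))
print([mark('w7',(.6625,.0735),z) for z in (.086,.089,.092)])"
```

```text
[0.66244276 0.07236846 0.17383754] [0.69590529 0.13754332 0.31614875]
orange [([323.7, 244.1], [292, 211, 62, 68, 2821]), ([124.4, 359.0], [115, 355, 18, 9, 100])]
[[0.452, 0.892, -0.002], [0.892, -0.452, 0.0], [-0.0, -0.001, -1.0]] 111.90741167938324 -4.983549255148756
0.086 (np.float64(-168.33722580734303), array([0.6527, 0.0694]), [([310.3, 259.6], [296, 249, 29, 25, 223]), ([292.0, 255.2], [290, 245, 5, 19, 46])])
0.092 (np.float64(122.04295240095048), array([0.6507, 0.0705]), [([306.4, 262.4], [289, 241, 44, 40, 396])])
([323.6, 244.2], [292, 211, 63, 69, 2934]) knob px [318.91462082 252.19970398]
origin 262 196
(184, np.float64(176.5849699302512), array([0.632 , 0.0673]))
[(np.float64(-170.0165122973843), array([0.6535, 0.0696]), [([311.2, 258.7], [298, 249, 27, 21, 204]), ([293.1, 255.1], [292, 252, 3, 8, 15])]), (np.float64(-169.19954537310335), array([0.6537, 0.0704]), [([310.9, 259.1], [298, 249, 27, 23, 211]), ([292.8, 255.3], [291, 251, 4, 11, 22])]), (np.float64(-167.55332283617366), array([0.6535, 0.071 ]), [([309.9, 260.0], [296, 249, 29, 25, 231]), ([292.7, 256.0], [291, 251, 4, 11, 29])])]
```

View pics/w7c.png

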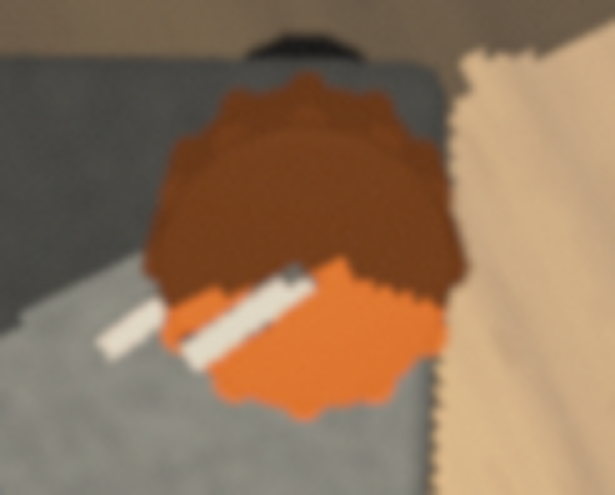

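```bash
python3 -c "
from mk import *
c=pickle.load(open('pics/w7.pkl','rb'));p=lambda x,y:(262+x/5,196+y/5)
print(brg(p(298,279),p(191.5,357.5),c,.092),brg(p(160,314),p(103.5,352.5),c,.06))
c=pickle.load(open('pics/w4.pkl','rb'));p=lambda x,y:(273+x/6,200+y/6)
print(brg(p(283,302),p(455,345),c,.092),brg(p(480,272),p(580,296),c,.06))
from dk import deck
for b in (-2,0,2): print(deck('w7',(.663,.0731),np.radians(190+b)))
"
```

```text
(np.float64(-169.09252464922497), array([0.6626, 0.0726]), array([0.6456, 0.0693])) (np.float64(-171.57028060226247), array([0.6375, 0.0676]), array([0.6271, 0.0661]))
(np.float64(10.432814095764288), array([0.4506, 0.0375]), array([0.4691, 0.0409])) (np.float64(11.23355012154482), array([0.4748, 0.0416]), array([0.4871, 0.044 ]))
(218, np.float64(155.0325515234186), array([0.6329, 0.0669]))
(223, np.float64(147.17290520210008), array([0.6332, 0.0665]))
(225, np.float64(145.5509145254703), array([0.6333, 0.0664]))
```

{"name": "move_arm", "arguments": {
  "motion": [
    {"gripper": 1, "dx": 0, "dy": 0, "dz": -0.04, "rx": 0, "ry": 0, "rz": 0},
    {"gripper": 1, "dx": 0, "dy": 0, "dz": -0.04, "rx": 0, "ry": 0, "rz": 0},
    {"gripper": 1, "dx": -0.02, "dy": 0, "dz": -0.03, "rx": 0, "ry": 0, "rz": 0},
    {"gripper": 1, "dx": -0.035, "dy": -0.002, "dz": -0.01, "rx": 0, "ry": 0, "rz": 0},
    {"gripper": 1, "dx": -0.035, "dy": -0.002, "dz": 0, "rx": 0, "ry": 0, "rz": 0},
    {"gripper": 1, "dx": -0.035, "dy": -0.002, "dz": 0, "rx": 0, "ry": 0, "rz": 0},
    {"gripper": 1, "dx": -0.035, "dy": -0.002, "dz": 0, "rx": 0, "ry": 0, "rz": 0},
    {"gripper": 1, "dx": -0.035, "dy": -0.002, "dz": 0, "rx": 0, "ry": 0, "rz": 0},
    {"gripper": 1, "dx": -0.035, "dy": -0.002, "dz": 0, "rx": 0, "ry": 0, "rz": 0},
    {"gripper": 1, "dx": -0.035, "dy": -0.002, "dz": 0, "rx": 0, "ry": 0, "rz": 0}
  ]
}}

```text
time_s: 12.95
eef_pos: [0.5291, -0.1586, 0.2934]
orientation: [[0.452, 0.892, -0.002], [0.892, -0.452, 0.001], [0.0, -0.002, -1.0]]
force: [1.1, 1.2, -0.2]
finger_gap: 0.0855
grip_force: 0.0
```

{"name": "move_arm", "arguments": {
  "motion": [
    {"gripper": 1, "dx": -0.035, "dy": -0.002, "dz": 0, "rx": 0, "ry": 0, "rz": 0},
    {"gripper": 1, "dx": -0.035, "dy": -0.002, "dz": 0, "rx": 0, "ry": 0, "rz": 0},
    {"gripper": 1, "dx": -0.035, "dy": -0.002, "dz": 0, "rx": 0, "ry": 0, "rz": 0},
    {"gripper": 1, "dx": -0.035, "dy": -0.002, "dz": 0, "rx": 0, "ry": 0, "rz": 0},
    {"gripper": 1, "dx": -0.01, "dy": 0, "dz": 0.02, "rx": 0, "ry": 0, "rz": 0},
    {"gripper": 1, "dx": 0, "dy": 0, "dz": 0.04, "rx": 0, "ry": 0, "rz": 0},
    {"gripper": 1, "dx": 0, "dy": 0, "dz": 0.04, "rx": 0, "ry": 0, "rz": 0},
    {"gripper": 1, "dx": 0, "dy": 0, "dz": 0, "rx": 0, "ry": 0, "rz": 0},
    {"gripper": 1, "dx": 0, "dy": 0, "dz": 0, "rx": 0, "ry": 0, "rz": 0}
  ]
}}

```text
time_s: 13.7
eef_pos: [0.4541, -0.2863, 0.1925]
orientation: [[0.452, 0.892, -0.004], [0.892, -0.452, 0.005], [0.002, -0.006, -1.0]]
force: [1.0, -0.6, 1.2]
finger_gap: 0.0855
grip_force: 0.0
```

```bash
python3 snap.py w8
python3 - <<'E'
from mk import *
print(manip.state()['eef_pos'],np.round(manip.state()['orientation'],3).tolist())
c=pickle.load(open('pics/w8.pkl','rb'));im=cv2.imread('pics/w8.png')
T=(460.5,304.5);S=(346.1,351.5)
X,e=meet(ray('top',T),ray('scene',S)); print('rim',X,e)
print(plane(ray('top',T),.068))
u=proj(X,c); print(u)
# cup: low-saturation warm bright against the dark mat
m=cv2.inRange(cv2.cvtColor(im,cv2.COLOR_BGR2GRAY),90,255); print(sorted(blobs(m,300),key=lambda b:np.hypot(*(np.array(b[0])-u)))[:3])
x,y=np.clip(u.astype(int),80,(559,399)); cv2.imwrite('pics/w8c.png',cv2.resize(im[y-80:y+80,x-80:x+80],(600,600),interpolation=2)); print(x-80,y-80)
E
```

```text
[ 0.45551498 -0.28753966  0.19559485] [ 0.48769049 -0.22175371  0.33390101]
orange []
[ 0.45551498 -0.28753966  0.19559485] [[0.452, 0.892, -0.001], [0.892, -0.452, 0.001], [0.0, -0.001, -1.0]]
rim [ 0.45186193 -0.29131725  0.06886116] 9.738122813907586e-05
[ 0.45183199 -0.29146264  0.068     ]
[323.56632751 242.24884923]
[([388.5, 366.2], [367, 348, 46, 35, 811]), ([459.7, 331.0], [438, 303, 42, 58, 710]), ([159.5, 210.3], [0, 0, 378, 422, 98996])]
243 162
```

View pics/w8c.png

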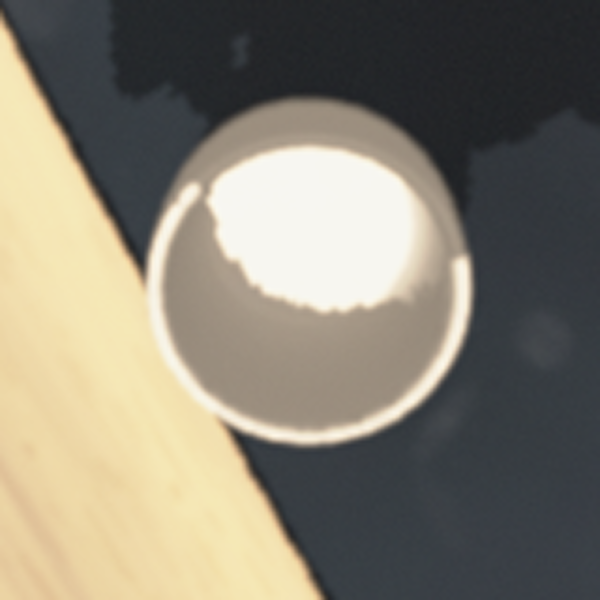

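Run:
```python
from mk import *
c=pickle.load(open('pics/w8.pkl','rb')); P=lambda x,y:(243+x/3.75,162+y/3.75)
L=[plane(ray('wrist',P(*p),c),.068)[:2] for p in ((146,290),(310,446),(474,285),(200,405),(425,400),(165,225))]
A=np.array([[2*x,2*y,1] for x,y in L]); b=np.array([x*x+y*y for x,y in L]); s=np.linalg.lstsq(A,b,rcond=None)[0]
print(s[:2],np.sqrt(s[2]+s[0]**2+s[1]**2)); print(meet(ray('wrist',P(310,289),c),ray('top',(460.5,304.5)),ray('scene',(346.1,351.5))))
k=np.array(s[:2]); k=(k+[.4518,-.2914])/2; d=k-manip.state()['eef_pos'][:2]; O=np.array(manip.state()['orientation']); print(k,O[:2,:2].T@d)
```

```text
[ 0.45379652 -0.29122933] 0.03243844662411144
(array([ 0.45288378, -0.29068112,  0.06768785]), np.float64(0.0014123271800104609))
[ 0.45279826 -0.29131466] [-0.00459529 -0.00071731]
```

{"name": "move_arm", "arguments": {
  "motion": [
    {"gripper": 1, "dx": -0.0046, "dy": -0.0006, "dz": 0.035, "rx": 0, "ry": 0, "rz": 0},
    {"gripper": 1, "dx": 0, "dy": 0, "dz": 0.035, "rx": 0, "ry": 0, "rz": 0},
    {"gripper": 1, "dx": 0, "dy": 0, "dz": 0.03, "rx": 0, "ry": 0, "rz": 0},
    {"gripper": 1, "dx": 0, "dy": 0, "dz": 0.03, "rx": 0, "ry": 0, "rz": 0},
    {"gripper": 1, "dx": 0, "dy": 0, "dz": 0.03, "rx": 0, "ry": 0, "rz": 0},
    {"gripper": 1, "dx": 0, "dy": 0, "dz": 0.017, "rx": 0, "ry": 0, "rz": 0},
    {"gripper": 1, "dx": 0, "dy": 0, "dz": 0, "rx": 0, "ry": 0, "rz": 0},
    {"gripper": 1, "dx": 0, "dy": 0, "dz": 0, "rx": 0, "ry": 0, "rz": 0}
  ]
}}

```text
time_s: 14.42
eef_pos: [0.4544, -0.2927, 0.0205]
orientation: [[0.452, 0.892, 0.002], [0.892, -0.452, -0.001], [-0.001, 0.002, -1.0]]
force: [0.0, -1.5, -0.0]
finger_gap: 0.0854
grip_force: 0.0
```

{"name": "move_arm", "arguments": {
  "motion": [
    {"gripper": 0.4, "dx": 0, "dy": 0, "dz": 0, "rx": 0, "ry": 0, "rz": 0},
    {"gripper": 0.4, "dx": 0, "dy": 0, "dz": 0, "rx": 0, "ry": 0, "rz": 0},
    {"gripper": 0.4, "dx": 0, "dy": 0, "dz": 0, "rx": 0, "ry": 0, "rz": 0},
    {"gripper": 0.4, "dx": 0, "dy": 0, "dz": 0, "rx": 0, "ry": 0, "rz": 0},
    {"gripper": 0.4, "dx": 0, "dy": 0, "dz": 0, "rx": 0, "ry": 0, "rz": 0}
  ],
  "squeeze": 35
}}

```text
time_s: 14.83
eef_pos: [0.4547, -0.2933, 0.0217]
orientation: [[0.452, 0.892, 0.003], [0.892, -0.452, -0.003], [-0.002, 0.004, -1.0]]
force: [-2.1, 1.8, 9.5]
finger_gap: 0.0652
grip_force: 37.2
```

{"name": "move_arm", "arguments": {
  "motion": [
    {"gripper": 0.4, "dx": 0, "dy": 0, "dz": -0.015, "rx": 0, "ry": 0, "rz": 0},
    {"gripper": 0.4, "dx": 0, "dy": 0, "dz": -0.03, "rx": 0, "ry": 0, "rz": 0},
    {"gripper": 0.4, "dx": 0, "dy": 0, "dz": -0.035, "rx": 0, "ry": 0, "rz": 0},
    {"gripper": 0.4, "dx": 0, "dy": 0, "dz": -0.035, "rx": 0, "ry": 0, "rz": 0},
    {"gripper": 0.4, "dx": 0, "dy": 0, "dz": -0.035, "rx": 0, "ry": 0, "rz": 0},
    {"gripper": 0.4, "dx": 0, "dy": 0, "dz": -0.035, "rx": 0, "ry": 0, "rz": 0},
    {"gripper": 0.4, "dx": 0, "dy": 0, "dz": -0.035, "rx": 0, "ry": 0, "rz": 0},
    {"gripper": 0.4, "dx": 0, "dy": 0, "dz": -0.035, "rx": 0, "ry": 0, "rz": 0},
    {"gripper": 0.4, "dx": 0, "dy": 0, "dz": -0.035, "rx": 0, "ry": 0, "rz": 0},
    {"gripper": 0.4, "dx": 0, "dy": 0, "dz": 0, "rx": 0, "ry": 0, "rz": 0}
  ]
}}

```text
time_s: 15.67
eef_pos: [0.4545, -0.2932, 0.3176]
orientation: [[0.452, 0.892, 0.008], [0.892, -0.452, -0.009], [-0.004, 0.012, -1.0]]
force: [0.4, -0.9, -0.5]
finger_gap: 0.065
grip_force: 40.0
```

{"name": "move_arm", "arguments": {
  "motion": [
    {"gripper": 0.4, "dx": 0.015, "dy": -0.003, "dz": 0, "rx": 0, "ry": 0, "rz": 0},
    {"gripper": 0.4, "dx": 0.026, "dy": -0.005, "dz": 0, "rx": 0, "ry": 0, "rz": 0},
    {"gripper": 0.4, "dx": 0.026, "dy": -0.005, "dz": 0, "rx": 0, "ry": 0, "rz": 0},
    {"gripper": 0.4, "dx": 0.026, "dy": -0.005, "dz": 0, "rx": 0, "ry": 0, "rz": 0},
    {"gripper": 0.4, "dx": 0.026, "dy": -0.005, "dz": 0, "rx": 0, "ry": 0, "rz": 0},
    {"gripper": 0.4, "dx": 0.026, "dy": -0.005, "dz": 0, "rx": 0, "ry": 0, "rz": 0},
    {"gripper": 0.4, "dx": 0.026, "dy": -0.005, "dz": 0, "rx": 0, "ry": 0, "rz": 0},
    {"gripper": 0.4, "dx": 0.026, "dy": -0.005, "dz": 0, "rx": 0, "ry": 0, "rz": 0},
    {"gripper": 0.4, "dx": 0.026, "dy": -0.005, "dz": 0, "rx": 0, "ry": 0, "rz": 0},
    {"gripper": 0.4, "dx": 0.026, "dy": -0.005, "dz": 0, "rx": 0, "ry": 0, "rz": 0}
  ]
}}

```text
time_s: 16.5
eef_pos: [0.5232, -0.0467, 0.3098]
orientation: [[0.452, 0.892, 0.003], [0.892, -0.452, -0.001], [0.0, 0.003, -1.0]]
force: [-0.3, -0.3, -1.2]
finger_gap: 0.0652
grip_force: 40.0
```

{"name": "move_arm", "arguments": {
  "motion": [
    {"gripper": 0.4, "dx": 0.026, "dy": -0.005, "dz": 0, "rx": 0, "ry": 0, "rz": 0},
    {"gripper": 0.4, "dx": 0.026, "dy": -0.005, "dz": 0, "rx": 0, "ry": 0, "rz": 0},
    {"gripper": 0.4, "dx": 0.026, "dy": -0.005, "dz": 0, "rx": 0, "ry": 0, "rz": 0},
    {"gripper": 0.4, "dx": 0.02, "dy": -0.003, "dz": 0.01, "rx": 0, "ry": 0, "rz": 0},
    {"gripper": 0.4, "dx": 0.009, "dy": 0, "dz": 0.03, "rx": 0, "ry": 0, "rz": 0},
    {"gripper": 0.4, "dx": 0, "dy": 0, "dz": 0.035, "rx": 0, "ry": 0, "rz": 0},
    {"gripper": 0.4, "dx": 0, "dy": 0, "dz": 0.035, "rx": 0, "ry": 0, "rz": 0},
    {"gripper": 0.4, "dx": 0, "dy": 0, "dz": 0.03, "rx": 0, "ry": 0, "rz": 0},
    {"gripper": 0.4, "dx": 0, "dy": 0, "dz": 0, "rx": 0, "ry": 0, "rz": 0},
    {"gripper": 0.4, "dx": 0, "dy": 0, "dz": 0, "rx": 0, "ry": 0, "rz": 0}
  ]
}}

```text
time_s: 17.33
eef_pos: [0.5545, 0.0558, 0.1685]
orientation: [[0.452, 0.892, -0.001], [0.892, -0.452, 0.0], [-0.0, -0.001, -1.0]]
force: [-0.4, -1.0, -0.6]
finger_gap: 0.0645
grip_force: 40.0
```

Run:
```python
from mk import *
s=manip.state(); d=np.array([.556,.055])-s['eef_pos'][:2]; print(s['eef_pos'],np.array(s['orientation'])[:2,:2].T@d,s['finger_gap'],np.round(s['orientation'],3).tolist())
c=eyes.camera_info('wrist'); im=eyes.read_camera('wrist'); cv2.imwrite('pics/w9.png',im); pickle.dump(c,open('pics/w9.pkl','wb'))
P=cv2.findNonZero(mask(im,(100,100,40),(128,255,255)))[:,0]
W=np.array([plane(ray('wrist',p,c),.06)[:2] for p in P]); W=W[np.abs(np.hypot(*(W-[.556,.055]).T)-.0425)<.007]
A=np.c_[2*W,np.ones(len(W))]; q=np.linalg.lstsq(A,(W**2).sum(1),rcond=None)[0]; print(len(W),q[:2],np.sqrt(q[2]+q[:2]@q[:2]))
```

```text
[0.55449553 0.05576359 0.16850535] [-1.18830918e-06  1.68715231e-03] 0.06445284968029084 [[0.452, 0.892, -0.001], [0.892, -0.452, 0.0], [-0.0, -0.001, -1.0]]
1049 [0.5580286 0.0558203] 0.04070692141972694
```

{"name": "move_arm", "arguments": {
  "motion": [
    {"gripper": 0.4, "dx": 0.0007, "dy": 0.0025, "dz": 0.02, "rx": 0, "ry": 0, "rz": 0},
    {"gripper": 0.4, "dx": 0, "dy": 0, "dz": 0.025, "rx": 0, "ry": 0, "rz": 0},
    {"gripper": 0.4, "dx": 0, "dy": 0, "dz": 0.02, "rx": 0, "ry": 0, "rz": 0},
    {"gripper": 0.4, "dx": 0, "dy": 0, "dz": 0.015, "rx": 0, "ry": 0, "rz": 0},
    {"gripper": 0.4, "dx": 0, "dy": 0, "dz": 0.006, "rx": 0, "ry": 0, "rz": 0},
    {"gripper": 0.4, "dx": 0, "dy": 0, "dz": 0, "rx": 0, "ry": 0, "rz": 0},
    {"gripper": 0.4, "dx": 0, "dy": 0, "dz": 0, "rx": 0, "ry": 0, "rz": 0}
  ]
}}

```text
time_s: 17.97
eef_pos: [0.5591, 0.0549, 0.0846]
orientation: [[0.452, 0.892, 0.003], [0.892, -0.452, -0.0], [0.001, 0.003, -1.0]]
force: [-0.0, -0.3, -0.1]
finger_gap: 0.0651
grip_force: 40.0
```

{"name": "move_arm", "arguments": {
  "motion": [
    {"gripper": 0.4, "dx": 0, "dy": 0, "dz": 0.0015, "rx": 0, "ry": 0, "rz": 0},
    {"gripper": 0.4, "dx": 0, "dy": 0, "dz": 0.001, "rx": 0, "ry": 0, "rz": 0},
    {"gripper": 0.4, "dx": 0, "dy": 0, "dz": 0, "rx": 0, "ry": 0, "rz": 0}
  ]
}}

```text
time_s: 18.22
eef_pos: [0.5583, 0.055, 0.0805]
orientation: [[0.452, 0.892, 0.001], [0.892, -0.452, -0.0], [0.0, 0.001, -1.0]]
force: [0.2, -0.0, -1.0]
finger_gap: 0.065
grip_force: 40.0
```

{"name": "move_arm", "arguments": {
  "motion": [
    {"gripper": 0.4, "dx": 0, "dy": 0, "dz": 0.001, "rx": 0, "ry": 0, "rz": 0},
    {"gripper": 0.4, "dx": 0, "dy": 0, "dz": 0.001, "rx": 0, "ry": 0, "rz": 0},
    {"gripper": 0.4, "dx": 0, "dy": 0, "dz": 0, "rx": 0, "ry": 0, "rz": 0},
    {"gripper": 0.4, "dx": 0, "dy": 0, "dz": 0, "rx": 0, "ry": 0, "rz": 0}
  ]
}}

```text
time_s: 18.55
eef_pos: [0.5579, 0.0551, 0.0778]
orientation: [[0.452, 0.892, 0.0], [0.892, -0.452, 0.0], [0.0, 0.0, -1.0]]
force: [0.6, 0.0, 0.6]
finger_gap: 0.0649
grip_force: 40.1
```

{"name": "move_arm", "arguments": {
  "motion": [
    {"gripper": 0.4, "dx": 0, "dy": 0, "dz": 0.001, "rx": 0, "ry": 0, "rz": 0},
    {"gripper": 0.4, "dx": 0, "dy": 0, "dz": 0, "rx": 0, "ry": 0, "rz": 0},
    {"gripper": 0.4, "dx": 0, "dy": 0, "dz": 0, "rx": 0, "ry": 0, "rz": 0}
  ]
}}

```text
time_s: 18.8
eef_pos: [0.5579, 0.0552, 0.0778]
orientation: [[0.452, 0.892, 0.001], [0.892, -0.452, -0.0], [0.0, 0.001, -1.0]]
force: [-3.6, 0.6, 7.3]
finger_gap: 0.065
grip_force: 40.7
```

Contact at the expected height (0.0778). Release and go up.

{"name": "move_arm", "arguments": {
  "motion": [
    {"gripper": 0.85, "dx": 0, "dy": 0, "dz": 0, "rx": 0, "ry": 0, "rz": 0},
    {"gripper": 1, "dx": 0, "dy": 0, "dz": 0, "rx": 0, "ry": 0, "rz": 0},
    {"gripper": 1, "dx": 0, "dy": 0, "dz": 0, "rx": 0, "ry": 0, "rz": 0},
    {"gripper": 1, "dx": 0, "dy": 0, "dz": -0.01, "rx": 0, "ry": 0, "rz": 0},
    {"gripper": 1, "dx": 0, "dy": 0, "dz": -0.03, "rx": 0, "ry": 0, "rz": 0},
    {"gripper": 1, "dx": 0, "dy": 0, "dz": -0.035, "rx": 0, "ry": 0, "rz": 0},
    {"gripper": 1, "dx": 0, "dy": 0, "dz": -0.035, "rx": 0, "ry": 0, "rz": 0},
    {"gripper": 1, "dx": 0, "dy": 0, "dz": -0.035, "rx": 0, "ry": 0, "rz": 0},
    {"gripper": 1, "dx": 0, "dy": 0, "dz": -0.03, "rx": 0, "ry": 0, "rz": 0},
    {"gripper": 1, "dx": 0, "dy": 0, "dz": 0, "rx": 0, "ry": 0, "rz": 0}
  ]
}}

```text
time_s: 19.63
eef_pos: [0.5598, 0.0549, 0.2593]
orientation: [[0.452, 0.892, 0.009], [0.892, -0.452, -0.001], [0.003, 0.009, -1.0]]
force: [1.7, -0.4, 1.0]
finger_gap: 0.0852
grip_force: 0.0
```

```bash
python3 snap.py w10
python3 - <<'E'
from mk import *
s=manip.state(); print(s['time_s'],s['eef_pos'],s['finger_gap'])
c=pickle.load(open('pics/w10.pkl','rb')); im=cv2.imread('pics/w10.png')
P=cv2.findNonZero(mask(im,(100,100,40),(128,255,255)))[:,0]
W=np.array([plane(ray('wrist',p,c),.06)[:2] for p in P]); W=W[np.abs(np.hypot(*(W-[.557,.055]).T)-.0425)<.008]
q=np.linalg.lstsq(np.c_[2*W,np.ones(len(W))],(W**2).sum(1),rcond=None)[0]; print('ring',len(W),q[:2],np.sqrt(q[2]+q[:2]@q[:2]))
for k in ((.4506,.0375),(.6626,.0726)): print(k,proj(np.array([*k,.092]),c),mark('w10',k))
u=proj(np.array([*q[:2],.11]),c).astype(int); print(u)
E
```

```text
[0.55932822 0.05492031 0.25614144] [0.59139949 0.12026867 0.40086457]
orange [([416.9, 148.4], [392, 127, 49, 47, 1490]), ([227.7, 283.5], [206, 260, 45, 47, 1372])]
19.6833 [0.55932822 0.05492031 0.25614144] 0.08552025443743577
ring 549 [0.55789187 0.05565431] 0.04079634043882881
(0.4506, 0.0375) [223.9206522  290.79268567] (np.float64(9.946964384171967), array([0.4614, 0.0399]), [([232.2, 283.9], [225, 278, 16, 13, 87]), ([217.4, 303.3], [204, 288, 32, 22, 78])])
(0.6626, 0.0726) [419.56452473 150.46609692] (np.float64(-170.21081028883876), array([0.6537, 0.0711]), [([411.2, 156.4], [402, 149, 20, 16, 120])])
[317 227]
```

Run:
```python
from h import *
t=eyes.read_camera('top'); s=eyes.read_camera('scene'); t0=cv2.imread('pics/top0.png'); s0=cv2.imread('pics/scene0.png')
cv2.imwrite('pics/top9.png',t); cv2.imwrite('pics/scene9.png',s)
print('top change',blobs(((cv2.absdiff(t,t0).max(2)>45)*255).astype(np.uint8),40))
W=np.zeros((600,800,3),np.uint8); W[:400,:]=cv2.resize(cv2.imread('pics/w10.png')[120:360,80:560],(800,400))
W[400:,:300]=cv2.resize(s[200:310,230:395],(300,200)); W[400:,300:500]=cv2.resize(t[190:330,235:375],(200,200))
cv2.imwrite('pics/fin.png',W)
```

```text
top change [([263.4, 322.6], [179, 134, 192, 346, 36235]), ([458.7, 304.6], [442, 289, 34, 32, 854]), ([54.0, 365.1], [14, 340, 94, 40, 2000]), ([20.8, 454.2], [0, 435, 45, 36, 1061])]
```

{"name": "move_arm", "arguments": {
  "motion": [
    {"gripper": 1, "dx": 0.018, "dy": -0.026, "dz": 0, "rx": 0, "ry": 0, "rz": 0},
    {"gripper": 1, "dx": 0.018, "dy": -0.026, "dz": 0, "rx": 0, "ry": 0, "rz": 0},
    {"gripper": 1, "dx": 0.018, "dy": -0.026, "dz": 0, "rx": 0, "ry": 0, "rz": 0},
    {"gripper": 1, "dx": 0.018, "dy": -0.026, "dz": 0, "rx": 0, "ry": 0, "rz": 0},
    {"gripper": 1, "dx": 0.018, "dy": -0.026, "dz": 0, "rx": 0, "ry": 0, "rz": 0},
    {"gripper": 1, "dx": 0.018, "dy": -0.026, "dz": 0, "rx": 0, "ry": 0, "rz": 0},
    {"gripper": 1, "dx": 0.018, "dy": -0.026, "dz": 0, "rx": 0, "ry": 0, "rz": 0},
    {"gripper": 1, "dx": 0.018, "dy": -0.026, "dz": 0, "rx": 0, "ry": 0, "rz": 0},
    {"gripper": 1, "dx": 0.018, "dy": -0.026, "dz": 0, "rx": 0, "ry": 0, "rz": 0},
    {"gripper": 1, "dx": 0, "dy": 0, "dz": 0, "rx": 0, "ry": 0, "rz": 0}
  ]
}}

```text
time_s: 20.62
eef_pos: [0.4188, 0.3088, 0.2502]
orientation: [[0.448, 0.894, -0.003], [0.894, -0.448, 0.0], [-0.001, -0.003, -1.0]]
force: [-0.2, -0.7, 0.0]
finger_gap: 0.0857
grip_force: 0.0
```

Run:
```python
from h import *
t=eyes.read_camera('top'); s=eyes.read_camera('scene'); t0=cv2.imread('pics/top0.png'); s0=cv2.imread('pics/scene0.png')
for n,a,b in (('top',t,t0),('scene',s,s0)): print(n,blobs(((cv2.absdiff(a,b).max(2)>45)*255).astype(np.uint8),40))
# cup in both views: rim from bright pixels over the deck
for n,im,box in (('top',t,(278,232,326,284)),('scene',s,(270,195,345,262))):
    x0,y0,x1,y1=box; h=cv2.cvtColor(im[y0:y1,x0:x1],cv2.COLOR_BGR2HSV); m=cv2.inRange(h,np.array((8,15,130)),np.array((30,110,255)))
    b=max(blobs(m,30),key=lambda b:b[1][4]); print(n,[b[0][0]+x0,b[0][1]+y0],b[1])
m=mask(t,(5,180,120),(16,255,255)); print([b for b in blobs(m) if 270<b[0][0]<330])
for z in (.06,.124): print(plane(ray('top',(301,257)),z))
```

```text
top [([294.7, 212.1], [289, 203, 13, 19, 78]), ([298.9, 253.7], [284, 238, 31, 31, 633]), ([114.4, 356.3], [0, 242, 238, 238, 33752]), ([303.7, 275.0], [289, 268, 29, 11, 48]), ([458.7, 304.6], [442, 289, 34, 32, 856]), ([305.2, 301.6], [300, 295, 10, 13, 78]), ([312.7, 313.3], [304, 306, 16, 13, 45]), ([22.2, 374.8], [14, 367, 18, 13, 144]), ([20.3, 454.2], [0, 435, 44, 36, 1034]), ([264.2, 459.7], [255, 447, 27, 29, 298]), ([319.9, 449.5], [302, 446, 42, 9, 222]), ([362.6, 463.3], [358, 456, 10, 14, 64])]
scene [([52.1, 53.8], [8, 0, 72, 135, 4489]), ([174.7, 17.6], [141, 0, 64, 41, 1853]), ([178.9, 48.8], [159, 43, 40, 13, 421]), ([184.2, 92.1], [151, 58, 71, 77, 2794]), ([5.0, 158.5], [0, 156, 12, 8, 55]), ([36.1, 192.2], [5, 158, 53, 84, 2150]), ([137.0, 206.1], [121, 198, 35, 25, 495]), ([200.7, 239.6], [151, 210, 114, 62, 2372]), ([297.8, 220.2], [285, 215, 25, 14, 197]), ([289.4, 227.2], [284, 224, 18, 6, 41]), ([36.9, 248.9], [29, 242, 16, 14, 120]), ([8.9, 265.8], [0, 258, 22, 15, 69]), ([81.6, 310.1], [68, 302, 29, 21, 191]), ([103.2, 341.7], [95, 331, 18, 26, 208]), ([345.5, 364.0], [324, 337, 45, 57, 2141]), ([93.5, 379.1], [85, 373, 18, 12, 81]), ([50.3, 388.7], [29, 378, 46, 24, 351])]
top [299.7, 254.7] [6, 6, 32, 34, 659]
scene [305.4, 225.5] [0, 0, 75, 67, 3154]
[([291.6, 213.5], [283, 203, 19, 16, 58])]
[0.558671  0.0539661 0.06     ]
[0.54939542 0.05181895 0.124     ]
```

```bash
python3 -c "
from bench import workorder
print(workorder.finish_job())"
```

```text
the job is handed in; nothing more can be done
None
```

I turned both orange knobs until their white lines matched the deck lines to within about 1–2°, set the bisque cup upright in the blue ring and let go. I handed the job in at about 21 s. The before-and-after pictures show no bystander moved, though the arm hid the snack cup in the last top view. I did not measure the deck level or test for wobble directly.

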